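Put the nested starter pots away under the plant stand

TASK

Put the spare round starter pot snugly into the round pot standing on the wooden tray (the square pot does not nest) and push the tilt-out bin that hangs open over the way fully shut. Then slide the tray, with the nested pots on it and without lifting it off the marble, into the open end of the low slatted plant stand and under its slats, fully home against the back wall; a small end of it then still stands out. Leave the square pot and all the other things where they are.

Things in the scene. Friction and masses are not known exactly. Their poses are not given: they have to be found in the camera images.
- stand: Fixed slatted wooden plant stand, 170 mm long (x from -70 to +100 mm), 150 wide (y), 62 high; origin on the marble, in the lane's middle line. Under its 8 mm slats a lane runs along x, 122 mm wide between side walls, 54 mm headroom, open at the -x end, back wall's inner face at x = +92 mm. +x is the way to push the tray in, roughly world +y. A planter stands on the slats.
- stand_mouth (a point): Middle of the stand's open end, on the marble (70 mm towards -x from the stand's origin).
- tray: Loose flat wooden tray, 180 mm long (x), 104 wide (y), 0.3 kg: floor 14 mm thick, rim 8 mm wide up to 20 mm high, flat upright sides. Origin: centre of underside. Starts in front of the opening, 20 to 60 mm off the lane's line on the robot's side (stand's +y), turned up to 0.25 rad; +x end nearest the stand. Fully home its origin is at x = +2 mm of the stand, its end 18 mm out of the opening.
- pot_tray_mid (a point): Centre, half-way up (13 mm), of the round terracotta pot standing loose on the tray. 26 mm high, 68 mm across its collar (the upright band of the top 9 mm), tapering below to 36 mm at the foot; open, about 59 mm inside at the mouth. z axis up. About 70 g.
- pot_spare_mid (a point): Centre, half-way up (13 mm), of the spare round terracotta pot, same shape and size as the one on the tray, standing on the open marble. Nested upright in the other pot, its collar rests on the other's rim and it sits 9 mm higher than the other; the pair is then 35 mm high and passes under the slats.
- pot_square_mid (a point): Centre, half-way up (13 mm), of a square terracotta pot, 66 mm square at the collar, 50 mm square at the foot, 26 mm high. It does not nest in the round pots. Leave it.
- bin (a joint): Tilt angle of the bin's front, rad: 0 shut (a hard stop), larger = tipped out towards the lane, at most 0.9; starts 0.45 to 0.75. A stiff hinge: it stays where it is left and takes about 3 N at its top edge to push. It counts as shut below 0.08.
- bin_edge (a point): Middle of the top edge, on the outside, of the bin's tilting front (plain plastic panel 148 mm wide, 5 mm thick, 108 mm from hinge to top edge). When shut it is directly above the origin of bin_case, 114 mm up.
- bin_case: Fixed plastic housing of the tilt-out bin, beside the lane in front of the stand, on the side away from the robot: 160 mm wide (y), 100 deep, 122 high. Origin: on the marble under the middle of the shut front's outside face. Its x axis points into the housing: the way to push the top edge to shut it. The hinge is along y, 6 mm above the origin.
- mister: Copper-coloured mister bottle standing upright, 54 mm across, 152 mm high, origin under its centre. Leave it.
- planter: Small glazed green planter, 84 mm across, 65 mm high, standing on the stand's slats over the far part of the lane; origin under its centre. Leave it.
- trowel: Black plastic hand trowel, 213 mm long (x), lying down. Leave it.
- dibber: Wooden T-handled dibber, 165 mm long (x), lying down. Leave it.
- spoon: Stainless steel spoon, 180 mm long (x), lying down. Leave it.

How it is judged:
On the way, in this order (a step that is already met when the one before it is completed fails the run):
1. the spare round pot is nested in the round pot on the tray and the bin is shut, the tray still in front of the stand (horizontal distance between pot_spare_mid and pot_tray_mid below 0.006 m and z of pot_spare_mid in the frame of pot_tray_mid between 0.005 and 0.013 m and z of pot_tray_mid in the frame of tray between 0.022 and 0.032 m and horizontal distance between pot_tray_mid and tray below 0.075 m and value of joint bin below 0.08 rad and x of tray in the frame of stand below -0.2 m), for 0.2 s.
2. the leading end of the tray is under the slats, nested pots on it (horizontal distance between pot_spare_mid and pot_tray_mid below 0.006 m and z of pot_spare_mid in the frame of pot_tray_mid between 0.005 and 0.013 m and z of pot_tray_mid in the frame of tray between 0.022 and 0.032 m and horizontal distance between pot_tray_mid and tray below 0.075 m and x of tray in the frame of stand above -0.14 m and y of tray in the frame of stand between -0.025 and 0.025 m), for 0.05 s.
3. the tray is home against the back wall (x of tray in the frame of stand between -0.008 and 0.02 m and y of tray in the frame of stand between -0.025 and 0.025 m and height (world z) of tray below 0.006 m and angle between tray's own z axis and vertical below 0.06 rad and horizontal distance between pot_spare_mid and pot_tray_mid below 0.006 m and z of pot_spare_mid in the frame of pot_tray_mid between 0.005 and 0.013 m and z of pot_tray_mid in the frame of tray between 0.022 and 0.032 m and horizontal distance between pot_tray_mid and tray below 0.075 m), for 0.2 s.
At the end, for the whole second after the job is handed in: Tray flat on the marble in the lane, within 10 mm of the back wall; spare pot nested in the other round pot (6 mm of concentric, 5 to 13 mm higher), which stands on the tray; bin below 0.08 rad; square pot within 30 mm, other things within 40 mm of their starts; all released, at rest (all of step 3 and value of joint bin below 0.08 rad and linear speed of tray below 0.01 m/s and contact force between tray and the fingers below 0.1 N); the robot touches nothing.
It fails at once if the tray is lifted off the marble (underside above 20 mm) (height (world z) of tray above 0.02 m).
It fails at once if the square pot is moved more than 30 mm (distance of pot_square_mid from where it was at the start of the episode above 0.03 m).
It fails at once if the mister, planter, trowel, dibber or spoon is moved more than 40 mm (distance of any of mister, planter, trowel, dibber, spoon from where it was at the start of the episode above 0.04 m).
It also fails if it takes over 72 s, if anything falls off the work surface, if the arm or the gripper's body presses on something with over 40 N, if the wrist force passes 120 N, or if a joint passes its speed limit or range.

ROBOT

A 7-joint arm with a two-finger parallel gripper is mounted at the origin on the work surface. World frame = base frame: x ahead of the robot, y to its left, z up, the work surface at z = 0. Lengths are in m, angles in rad, forces in N, time in s.
With the tool pointing down it reaches from about 0.4 to 0.85 m from the base axis. Payload 10.4 kg.
Tool frame: the origin (TCP) lies at the very end of the fingers, on their centre line; the grasp point (between the pads) lies manip.grasp_offset behind it (manip.grasp_offset is the distance from the TCP to the grasp point, in m); z points along the fingers, x is the direction in which the jaws open and shut, and the axes are right-handed (so a half turn about z gives the same grasp; the last joint's range is limited). The gripper opens to 85 mm and grips with 20 to 120 N. Pads are 22 mm wide; open, the fingers measure 114 mm over their backs; the gripper's body (76 mm by 85 mm) begins 54 mm behind the grasp point. The pads swing forward as they close: fully open they stand 13 mm farther back than shut.
Start: joints at [-1.367, 0.332, -0.065, 1.46, 0.022, 1.35, -0.088], TCP at [0.141, 0.609, 0.231] pointing down, gripper open.
Joint ranges: [-2.6, 2.6], [-0.5, 2.12], [-1.47, 1.34], [0.16, 2.42], [-1.27, 4.41], [0.06, 2.06], [-2.6, 2.6]. Speed limits (rad/s): [2.22, 2.22, 2.79, 2.79, 3.14, 3.14, 3.14].

INTERFACE

Orientations are given as a unit quaternion [x, y, z, w].
In Python, from workcell import manip gives the robot as it stands.
- The arm moves only by the shell command python3 -m crank 'ROWS' [FORCE]. ROWS is JSON, a list that holds one entry, the list of rows, each a list of 7 numbers: the shift along the world's x, y, z in units of 60 mm (1.0 is 60 mm), then the turn, a rotation vector about the world's x, y, z in units of 5 degrees (1.0 is 5 degrees), then the finger opening in mm, from 0 to 85.4. A call has 1 to 8 rows; each row shifts and turns the commanded pose from where the row before left it; what a row does not reach is not made up. A row lasts 1/8 s, in which the tool goes at most 62.5 mm and 10.7 degrees, less where a joint would pass 70% of its speed; a pose out of reach is approached as far as the arm can. A call is refused whole if a number of a shift passes 1 or a number of a turn 1, either way. A call with a gripper value outside its range is refused whole. The fingers move at their own pace and stop on an object; FORCE is the grip in N (left out, the last holds). Time passes only in rows, so rows that do not move let the fingers close. It gives the time, the measured TCP pose, the force and the opening at its end, in the units of the state.
- manip.get_obs(): the state, without advancing time (a new reading comes with each control period).
- manip.camera(name): name is "scene" or "top"; returns (picture, depth): 480x640x3 uint8, blue, green, red; 480x640 float32, m along the optical axis (not along the pixel's ray), 0 where there is no reading.
- manip.get_calibration(name): a dict with "fx", "fy", "cx", "cy" (pixels), "rvec" (rotation vector, rad) and "tvec" (3), from world to camera coordinates, as OpenCV has them. Camera axes: x right, y down, z forward; pixel columns grow to the right and rows downward; lengths in m; the calibration is good to about 2 mm. A picture is of the moment at which its call begins. get_calibration takes no time and is no camera call.
- manip.hand_in(): hands the job in, once; it reports no verdict.
The state is a dict: "clock": time; "joint_pos": joint angles; "joint_velocities": joint speeds; "tau": joint torques, N m; "position": TCP position; "ee_rot": TCP orientation; "ft_force": force on the tool from outside, world axes, zero at the start; "torque": the same for the moment, N m; "grip_width": opening from 0.0 (shut) to 1.0 (fully open).
Only numpy, scipy, OpenCV 4.12 (cv2) and the standard library are available. Lean on these libraries where they do the work, as an engineer would, in place of code of your own. Each camera call takes 0.05 s, during which the arm holds its last target.

## Working session

There is one attempt and no reset: what is moved stays moved. The work goes in short steps, Python scripts to look and compute and a shell command to move; the robot and the scene stay as the last step left them, time stands still between calls to the robot, and variables do not carry over. Pictures are saved under pics/ and viewed, and the job is handed in when it is done.

```bash
ls; mkdir -p pics; python3 - <<'E'
from workcell import manip
import cv2,numpy as np
o=manip.get_obs(); print(o); print(manip.grasp_offset)
for n in("scene","top"):
    p,d=manip.camera(n); cv2.imwrite(f"pics/{n}0.png",p); np.save(f"pics/{n}0.npy",d); print(manip.get_calibration(n))
E
```

```text
pics
{'clock': 0.0, 'joint_pos': array([-1.36658921,  0.33289757, -0.06468548,  1.46097503,  0.02161283,
        1.34988316, -0.08849897]), 'joint_velocities': array([ 2.55124737e-04,  1.29592586e-03, -1.60584977e-03, -3.46983759e-05,
       -1.11952705e-05, -2.73540469e-04, -9.12663997e-05]), 'tau': array([ 9.78864300e-04, -6.25433278e+01,  4.98507579e-02, -3.91606057e+01,
        1.63194659e-02,  9.84642422e-03, -6.90802349e-07]), 'position': array([0.14047398, 0.60861352, 0.23048376]), 'ee_rot': array([ 7.82577596e-01,  6.22552623e-01, -5.46564554e-04,  4.89364369e-04]), 'ft_force': array([ 0.13102186,  0.05152261, -0.43820033]), 'torque': array([0.01919743, 0.02567497, 0.05993016]), 'grip_width': 0.9996640601528879}
0.0187
{'fx': 471.30046674384164, 'fy': 471.30046674384164, 'cx': 317.41458341599446, 'cy': 229.34353045300705, 'rvec': array([ 2.11653141,  1.64588584, -0.461613  ]), 'tvec': array([-0.12226379, -0.41386379,  1.44755962])}
{'fx': 516.7029727583895, 'fy': 516.7029727583895, 'cx': 327.8565608727621, 'cy': 240.44131238531514, 'rvec': array([ 2.18515456, -2.12177336,  0.16495089]), 'tvec': array([-0.02176637,  0.55914837,  1.26003736])}
```

View pics/scene0.png

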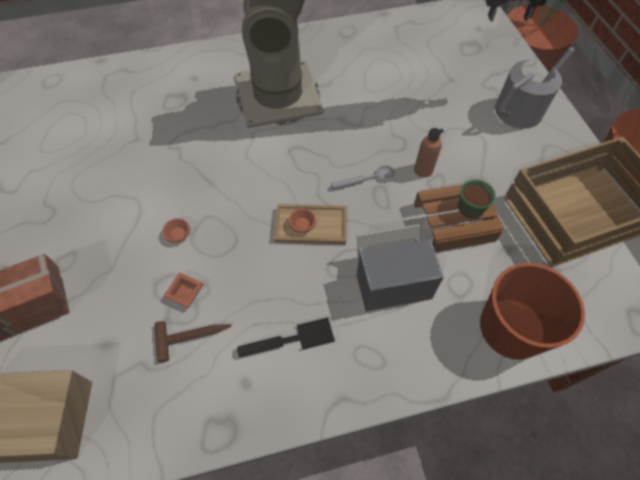

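View pics/top0.png

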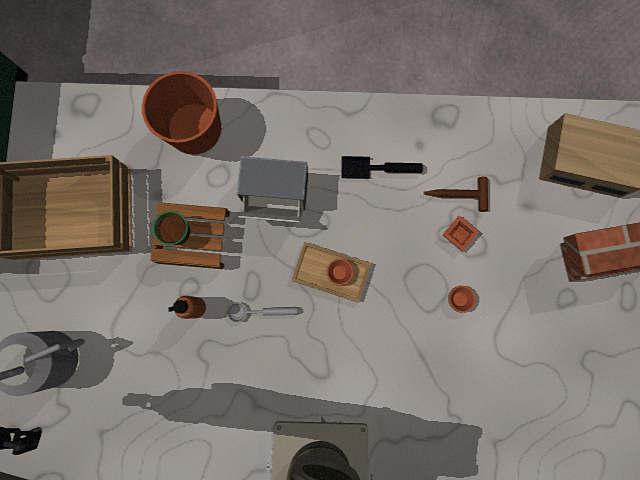

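The top view shows the spare pot at about (462,299), the tray at (333,271) with its pot at (342,271), the stand's open end at x≈226, y≈237, and the bin at (272,185) with its front tipped out to y≈215.

```bash
cat > h.py <<'E'
import cv2,numpy as np
from workcell import manip
def cal(n):
    c=manip.get_calibration(n); R=cv2.Rodrigues(np.array(c['rvec']))[0]; return c,R,np.array(c['tvec'])
def onplane(n,uv,z):
    c,R,t=cal(n); uv=np.atleast_2d(np.asarray(uv,float))
    r=np.c_[(uv[:,0]-c['cx'])/c['fx'],(uv[:,1]-c['cy'])/c['fy'],np.ones(len(uv))]@R
    C=-R.T@t; s=(z-C[2])/r[:,2]; return C+r*s[:,None]
def cloud(n,d):
    c,R,t=cal(n); v,u=np.mgrid[:480,:640]
    P=np.stack([(u-c['cx'])/c['fx']*d,(v-c['cy'])/c['fy']*d,d],-1)
    W=(P-t)@R; W[d<=0]=np.nan; return W
def proj(n,X):
    c,R,t=cal(n); q=np.atleast_2d(X)@R.T+t
    return np.c_[q[:,0]/q[:,2]*c['fx']+c['cx'],q[:,1]/q[:,2]*c['fy']+c['cy']]
E
python3 - <<'E'
from h import *
np.set_printoptions(precision=4,suppress=True)
for n in("top","scene"):
    p=cv2.imread(f"pics/{n}0.png"); d=np.load(f"pics/{n}0.npy"); W=cloud(n,d)
    cv2.imwrite(f"pics/z_{n}.png",cv2.resize(np.nan_to_num(np.clip(W[...,2]*1600,0,255)).astype(np.uint8),None,fx=1,fy=1))
    print(n,'marble z',np.nanmedian(W[330:360,380:420,2]) if n=='top' else np.nanmedian(W[150:200,180:220,2]))
p=cv2.imread("pics/top0.png")
cv2.imwrite("pics/crop1.png",cv2.resize(p[150:330,130:390],None,fx=3,fy=3,interpolation=cv2.INTER_CUBIC))
cv2.imwrite("pics/crop2.png",cv2.resize(p[200:330,420:520],None,fx=4,fy=4,interpolation=cv2.INTER_CUBIC))
p=cv2.imread("pics/scene0.png")
cv2.imwrite("pics/crop3.png",cv2.resize(p[150:320,260:520],None,fx=3,fy=3,interpolation=cv2.INTER_CUBIC))
E
```

```text
top marble z -0.00022993067857949998
scene marble z 0.0009381492054264926
```

View pics/crop1.png

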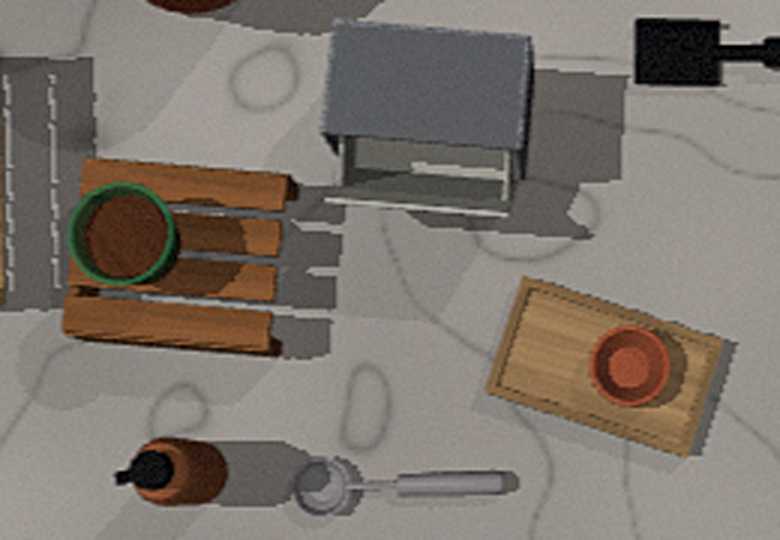

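View pics/crop3.png

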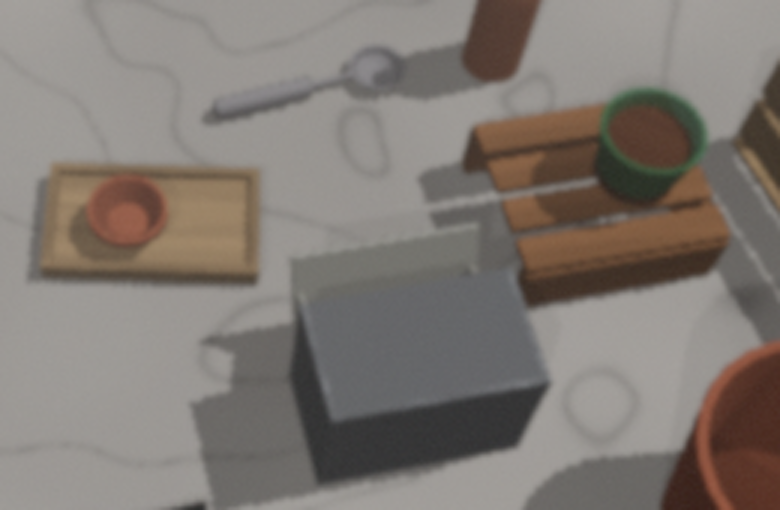

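View pics/z_top.png

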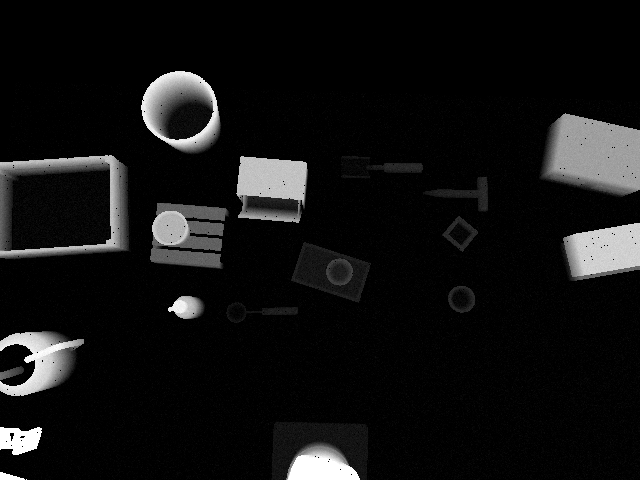

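```bash
cat > meas.py <<'E'
from h import *
np.set_printoptions(precision=4,suppress=True)
def circ(P):
    A=np.c_[2*P[:,:2],np.ones(len(P))]; s=np.linalg.lstsq(A,(P[:,:2]**2).sum(1),rcond=None)[0]
    return s[:2],np.sqrt(s[2]+s[0]**2+s[1]**2)
def pot(n,img,W,box,zlo,zhi,ztop):
    # outer contour of the red blob cast on plane of rim top
    b,g,r=[img[...,i].astype(int) for i in range(3)]
    m=((r-b)>45)&(r>1.45*g)
    mm=np.zeros(m.shape,np.uint8); x0,y0,x1,y1=box; mm[y0:y1,x0:x1]=m[y0:y1,x0:x1]
    cs,_=cv2.findContours(mm,cv2.RETR_EXTERNAL,cv2.CHAIN_APPROX_NONE); c=max(cs,key=cv2.contourArea)
    Z=W[...,2]; sel=(cv2.drawContours(np.zeros_like(mm),[c],-1,1,-1)>0)&(Z>zlo)&(Z<zhi)
    R=W[sel]; (hc,hr)=cv2.minEnclosingCircle(cv2.convexHull(c))
    return onplane(n,[hc],ztop)[0], circ(R), np.nanpercentile(W[sel][:,2],[50,98]), len(R)
def rect(P):
    r=cv2.minAreaRect((P[:,:2]*1000).astype(np.float32)); return np.array(r[0])/1000,np.array(r[1]),np.array(cv2.boxPoints(r))/1000
E
python3 - <<'E'
from meas import *
for n,bs in(("top",dict(spare=(440,280,485,320),tray=(320,250,360,290))),("scene",dict(spare=(155,210,200,250),tray=(280,200,325,240)))):
    img=cv2.imread(f"pics/{n}0.png"); W=cloud(n,np.load(f"pics/{n}0.npy")); Z=W[...,2]
    print(n); print('spare',pot(n,img,W,bs['spare'],.020,.03,.026)); print('traypot',pot(n,img,W,bs['tray'],.034,.044,.040))
    X,Y=W[...,0],W[...,1]
    P=W[(Z>.011)&(Z<.05)&(X>.3)&(X<.56)&(Y>-.15)&(Y<.08)]
    print('tray',P.shape,*rect(P),sep='\n')
    S=W[(Z>.054)&(Z<.069)&(X>.4)&(X<.7)&(Y>.18)&(Y<.55)]
    print('stand',S.shape,*rect(S),sep='\n')
    C=W[(Z>.117)&(Z<.128)&(X>.5)&(X<.8)&(Y>.0)&(Y<.3)]; print('case',*rect(C),sep='\n')
E
```

```text
top
spare (array([ 0.4244, -0.3453,  0.026 ]), (array([ 0.4243, -0.3449]), np.float64(0.02990352627285943)), array([0.0247, 0.029 ]), 209)
traypot (array([ 0.4822, -0.0366,  0.04  ]), (array([ 0.4823, -0.0354]), np.float64(0.030215159424055386)), array([0.0388, 0.0437]), 204)
tray
(2627, 3)
[ 0.4461 -0.0043]
[180.0016 181.9832]
[[ 0.3336 -0.0654]
 [ 0.5084 -0.116 ]
 [ 0.5585  0.0569]
 [ 0.3837  0.1075]]
stand
(2873, 3)
[0.5952 0.3836]
[339.9483 283.8162]
[[0.3938 0.2917]
 [0.6497 0.169 ]
 [0.7967 0.4755]
 [0.5408 0.5982]]
case
[0.7074 0.1821]
[271.3337 121.4157]
[[0.6147 0.0659]
 [0.7323 0.0356]
 [0.8001 0.2983]
 [0.6825 0.3286]]
scene
spare (array([ 0.4264, -0.3449,  0.026 ]), (array([ 0.4274, -0.3442]), np.float64(0.028940973985523748)), array([0.0252, 0.0294]), 130)
traypot (array([ 0.4871, -0.0368,  0.04  ]), (array([ 0.4855, -0.0358]), np.float64(0.029686466617036503)), array([0.0388, 0.0432]), 171)
tray
(2642, 3)
[ 0.4489 -0.0039]
[179.8587 184.1577]
[[ 0.3353 -0.0644]
 [ 0.5121 -0.116 ]
 [ 0.5625  0.0566]
 [ 0.3857  0.1082]]
stand
(2780, 3)
[0.5399 0.3782]
[350.026 249.118]
[[0.3797 0.2352]
 [0.6226 0.18  ]
 [0.7001 0.5213]
 [0.4572 0.5765]]
case
[0.6974 0.1353]
[161.0574  97.5678]
[[0.644  0.0578]
 [0.7414 0.0521]
 [0.7508 0.2128]
 [0.6534 0.2185]]
```

```bash
cat >> meas.py <<'E'
def comp(m,seed=None):
    k,l,s,c=cv2.connectedComponentsWithStats(m.astype(np.uint8),connectivity=8)
    i=1+np.argmax(s[1:,4]); return l==i
E
python3 - <<'E'
from meas import *
for n in("top","scene"):
    img=cv2.imread(f"pics/{n}0.png"); W=cloud(n,np.load(f"pics/{n}0.npy")); X,Y,Z=W[...,0],W[...,1],W[...,2]
    b,g,r=[img[...,i].astype(int) for i in range(3)]
    P=W[comp((Z>.009)&(Z<.05)&(X>.3)&(X<.59)&(Y>-.15)&(Y<.12))]
    print(n,'tray',P.shape,*rect(P),sep='\n')
    Zs=cv2.medianBlur(np.nan_to_num(Z).astype(np.float32),3)
    m=(Zs>.056)&(Zs<.068)&(X>.4)&(X<.7)&(Y>.2)&(Y<.46)&(r-b>20)
    k,l,s,c=cv2.connectedComponentsWithStats(m.astype(np.uint8))
    S=np.concatenate([W[l==i] for i in range(1,k) if s[i,4]>60]); print('stand',S.shape,*rect(S),sep='\n')
    C=W[comp((Zs>.118)&(Zs<.127)&(X>.5)&(X<.8)&(Y>.0)&(Y<.3))]; print('case',*rect(C),sep='\n')
    F=W[comp((Zs>.03)&(Zs<.114)&(X>.5)&(X<.66)&(Y>.0)&(Y<.26))]; print('binfront',F.shape,F.min(0),F.max(0)); t=F[F[:,0]<F[:,0].min()+.012]; print(t.mean(0),t.max(0),*rect(F))
E
```

```text
top
tray
(2830, 3)
[ 0.4834 -0.0151]
[179.9397 104.3968]
[[ 0.4081 -0.0869]
 [ 0.5083 -0.116 ]
 [ 0.5586  0.0567]
 [ 0.4584  0.0859]]
stand
(2504, 3)
[0.5627 0.3416]
[171.474  144.7156]
[[0.4859 0.2598]
 [0.6304 0.2522]
 [0.6394 0.4235]
 [0.4949 0.431 ]]
case
[0.6957 0.1352]
[160.6565  95.7434]
[[0.6434 0.0577]
 [0.739  0.0523]
 [0.748  0.2127]
 [0.6524 0.2181]]
binfront (735, 3) [0.5929 0.0648 0.021 ] [0.6594 0.2177 0.1099]
[0.6    0.1322 0.1018] [0.6049 0.2129 0.1099] [0.6262 0.1415] [153.305   64.4504] [[0.5928 0.0654]
 [0.6572 0.0643]
 [0.6596 0.2176]
 [0.5952 0.2186]]
scene
tray
(2680, 3)
[ 0.4844 -0.0143]
[179.9645 109.9536]
[[ 0.4063 -0.0851]
 [ 0.5118 -0.1161]
 [ 0.5625  0.0566]
 [ 0.457   0.0876]]
stand
(2262, 3)
[0.5657 0.3563]
[201.2411 148.1196]
[[0.4859 0.2602]
 [0.6338 0.2516]
 [0.6455 0.4525]
 [0.4976 0.4611]]
case
[0.6971 0.1353]
[161.1935  96.9428]
[[0.6442 0.0575]
 [0.741  0.0521]
 [0.75   0.2131]
 [0.6532 0.2185]]
binfront (1107, 3) [0.5929 0.057  0.0028] [0.6599 0.2382 0.1127]
[0.6017 0.1164 0.1016] [0.6048 0.2382 0.1088] [0.612  0.1448] [ 59.711  190.6422] [[0.5642 0.2325]
 [0.6013 0.0455]
 [0.6599 0.0571]
 [0.6227 0.2441]]
```

```bash
python3 -m crank '[[[0.85,-0.45,0,0,0,-1,0],[0.85,-0.45,0,0,0,-1,0],[0.85,-0.45,0,0,0,-1,0],[0.75,-0.7,0,0,0,-1,0],[0.75,-0.7,0,0,0,-1,0],[0.75,-0.7,0,0,0,-1,0],[0.34,-0.88,0,0,0,-1,0],[0.34,-0.88,0,0,0,-1,0]]]' 30; python3 -m crank '[[[0.3,-0.88,0,0,0,-1,0],[0.3,-0.88,0,0,0,-1,0],[0.1,-0.88,0,0,0,-1,0],[0,0,0,0,0,-1,0],[0,0,0,0,0,-1,0],[0,0,0,0,0,0,0]]]'
```

```text
clock: 1.1
position: [0.4699, 0.2944, 0.2309]
ee_rot: [0.949, 0.316, -0.0, 0.0]
ft_force: [1.0, 1.0, 0.1]
grip_width: -0.0
clock: 1.85
position: [0.5111, 0.138, 0.2311]
ee_rot: [0.994, 0.105, -0.0, 0.0]
ft_force: [0.2, -0.7, -0.1]
grip_width: 0.001
```

```bash
python3 -m crank '[[[0,0,-0.8,0,0,-0.5,0],[0,0,-0.8,0,0,-0.5,0],[0,0,-0.8,0,0,-0.5,0],[0.3,0,0,0,0,-0.5,0],[0.3,0,0,0,0,-0.5,0],[0.3,0,0,0,0,-0.5,0],[0.2,0,0,0,0,0,0],[0.2,0,0,0,0,0,0]]]'; python3 -m crank '[[[0.2,0,0,0,0,0,0],[0.2,0,0,0,0,0,0],[0.2,0,0,0,0,0,0]]]'
```

```text
clock: 2.85
position: [0.5893, 0.1382, 0.0872]
ee_rot: [1.0, -0.025, -0.001, 0.0]
ft_force: [-4.8, -0.8, 2.7]
grip_width: 0.001
clock: 3.22
position: [0.6261, 0.138, 0.0874]
ee_rot: [1.0, -0.026, 0.0, 0.0]
ft_force: [-2.6, -1.0, 2.3]
grip_width: -0.001
```

```bash
python3 -m crank '[[[0.1,0,0,0,0,0,0],[0.1,0,0,0,0,0,0]]]'; python3 -m crank '[[[0.1,0,0,0,0,0,0],[0.05,0,0,0,0,0,0]]]'
```

```text
clock: 3.48
position: [0.6333, 0.1377, 0.087]
ee_rot: [1.0, -0.026, -0.005, 0.0]
ft_force: [-45.7, -4.3, 32.1]
grip_width: 0.002
clock: 3.72
position: [0.6337, 0.1378, 0.087]
ee_rot: [1.0, -0.026, -0.015, 0.001]
ft_force: [-87.1, -8.1, 61.2]
grip_width: -0.005
```

```bash
python3 -m crank '[[[-0.5,0,0,0,0,0,0],[-0.8,0,0,0,0,0,0],[-0.8,0,0.2,0,0,0,0],[0,0,1,0,0,0,0],[0,0,1,0,0,0,85]]]'; python3 - <<'E'
from meas import *
for n in("top","scene"):
    p,d=manip.camera(n); cv2.imwrite(f"pics/{n}1.png",p); W=cloud(n,d); X,Y,Z=W[...,0],W[...,1],W[...,2]
    np.save(f"pics/{n}1.npy",d)
p=cv2.imread("pics/top1.png"); cv2.imwrite("pics/crop4.png",cv2.resize(p[140:320,200:400],None,fx=4,fy=4)[:600])
p=cv2.imread("pics/scene1.png"); cv2.imwrite("pics/crop5.png",cv2.resize(p[150:320,260:460],None,fx=3.5,fy=3.5))
E
```

```text
clock: 4.35
position: [0.5195, 0.138, 0.2207]
ee_rot: [1.0, -0.026, -0.0, -0.0]
ft_force: [1.4, 0.9, 1.8]
grip_width: 0.203
```

View pics/crop4.png

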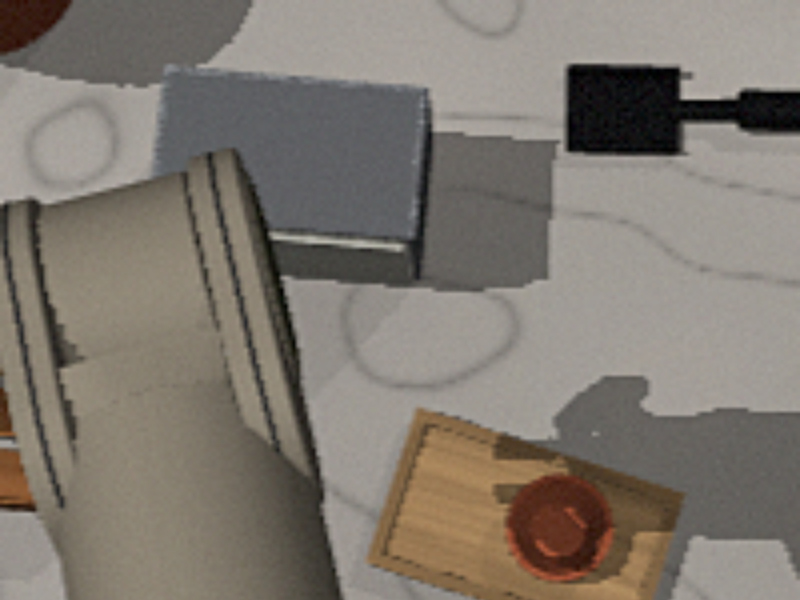

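View pics/crop5.png

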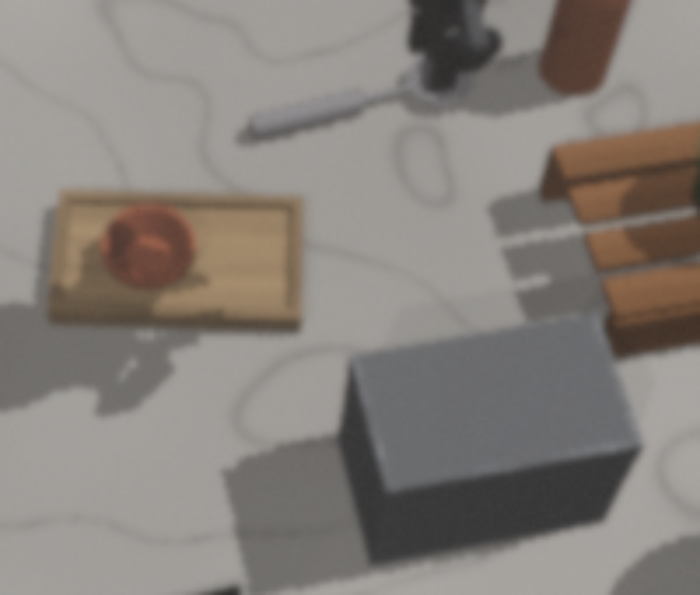

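Both views show the bin's front flush with the housing (light line at the housing's edge in the top crop, about (345,240)). Next, the spare pot.

```bash
python3 -m crank '[[[-0.05,-0.9,0,0,0,-1,85],[-0.05,-0.9,0,0,0,-1,85],[-0.1,-0.9,0,0,0,-1,85],[-0.2,-0.9,0,0,0,-1,85],[-0.2,-0.9,0,0,0,-1,85],[-0.2,-0.9,0,0,0,-1,85],[-0.2,-0.9,-0.3,0,0,-1,85],[-0.2,-0.9,-0.3,0,0,0,85]]]'; python3 -m crank '[[[-0.2,-0.85,-0.4,0,0,0,85],[-0.15,0,-0.6,0,0,0,85],[0,0,0,0,0,0,85]]]'
python3 - <<'E'
from meas import *
for n in("top","scene"):
    p,d=manip.camera(n); cv2.imwrite(f"pics/{n}2.png",p); np.save(f"pics/{n}2.npy",d); W=cloud(n,d); X,Y,Z=W[...,0],W[...,1],W[...,2]
    Zs=cv2.medianBlur(np.nan_to_num(Z).astype(np.float32),3)
    if n=="top":
        F=W[comp((Zs>.03)&(Zs<.116)&(X>.5)&(X<.66)&(Y>.0)&(Y<.26))]; print('binfront',F.shape,F.min(0),F.max(0))
    print(pot(n,p,W,dict(top=(320,250,360,290),scene=(280,200,325,240))[n],.034,.044,.040))
p=cv2.imread("pics/scene2.png"); cv2.imwrite("pics/crop6.png",cv2.resize(p[120:290,100:300],None,fx=3.5,fy=3.5))
o=manip.get_obs();print(o['position'],o['joint_pos'])
E
```

```text
clock: 5.45
position: [0.4485, -0.2958, 0.1835]
ee_rot: [0.945, -0.326, 0.001, -0.0]
ft_force: [1.7, 0.2, 0.2]
grip_width: 0.994
clock: 5.82
position: [0.4256, -0.3448, 0.1215]
ee_rot: [0.945, -0.326, -0.002, -0.0]
ft_force: [0.6, -0.2, 0.2]
grip_width: 0.989
binfront (564, 3) [ 0.6381  0.0572 -0.0058] [0.6597 0.2173 0.1237]
(array([ 0.4821, -0.0368,  0.04  ]), (array([ 0.4825, -0.0356]), np.float64(0.030208985483657518)), array([0.038 , 0.0433]), 206)
(array([ 0.4871, -0.0368,  0.04  ]), (array([ 0.4859, -0.0357]), np.float64(0.02960905363639045)), array([0.0394, 0.0435]), 174)
[ 0.4283 -0.3448  0.1243] [-0.1277  0.3348  0.8605  1.8306 -0.2831  1.1036  0.1722]
```

View pics/crop6.png

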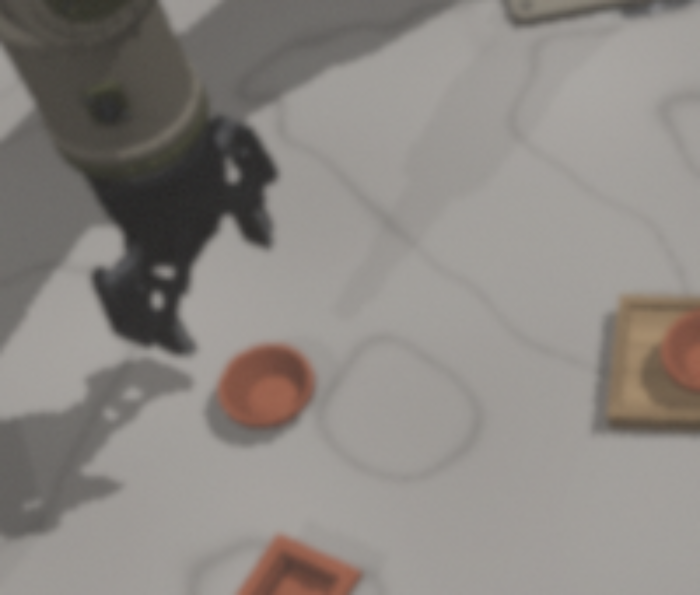

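```bash
python3 - <<'E'
from meas import *
W=cloud("scene",np.load("pics/scene2.npy")); img=cv2.imread("pics/scene2.png")
Z=W[...,2]; g=img.max(2)
m=comp((g<70)&(Z>.05)&(W[...,0]<.6)&(W[...,1]<-.2)&(W[...,1]>-.5))
P=W[m]; i=np.argsort(P[:,2]); print(np.percentile(P[:,2],[0,0.5,1,2,4])); print(P[i[:12]])
T=cloud("top",np.load("pics/top2.npy")); s=(T[...,2]>.085)&(T[...,2]<.116)&(T[...,0]>.55)&(T[...,0]<.66)&(T[...,1]>0.08)&(T[...,1]<.2)
Q=T[s];print(len(Q)); 
for a in np.arange(.09,.2,.02):
    q=Q[abs(Q[:,1]-a)<.01]; print(a,len(q),q[:,0].min() if len(q) else 0,q[:,2].mean() if len(q) else 0)
E
```

```text
[0.1442 0.15   0.1549 0.1623 0.1758]
[[ 0.3913 -0.3164  0.1442]
 [ 0.3965 -0.3119  0.1457]
 [ 0.4666 -0.369   0.1462]
 [ 0.3932 -0.318   0.1474]
 [ 0.3901 -0.32    0.1477]
 [ 0.3869 -0.3219  0.148 ]
 [ 0.3964 -0.311   0.1491]
 [ 0.3961 -0.3132  0.1494]
 [ 0.3921 -0.3174  0.1495]
 [ 0.469  -0.37    0.1504]
 [ 0.3899 -0.319   0.1511]
 [ 0.3946 -0.3147  0.1519]]
216
0.09 35 0.6392867856815327 0.10574605155715014
0.11 39 0.6406958156058408 0.10462269414496046
0.13 36 0.6417850429341722 0.10725032703759567
0.15000000000000002 33 0.642979351484203 0.10390968515667111
0.17 39 0.6434763324815365 0.10522595341664215
0.19 34 0.644862294823946 0.10394971677443077
```

```bash
python3 -m crank '[[[-0.05,0,-0.7,0,0,0,85],[0,0,-0.6,0,0,0,85],[0,0,-0.4,0,0,0,85],[0,0,-0.23,0,0,0,85],[0,0,0,0,0,0,85]]]'; python3 -m crank '[[[0,0,0,0,0,0,60],[0,0,0,0,0,0,55],[0,0,0,0,0,0,55],[0,0,0,0,0,0,55],[0,0,0,0,0,0,55]]]' 25; python3 - <<'E'
from meas import *
p,d=manip.camera("scene"); np.save("pics/scene3.npy",d); cv2.imwrite("pics/crop7.png",cv2.resize(p[170:270,110:230],None,fx=5.5,fy=5.5)); print(manip.get_obs()['position'])
E
```

```text
clock: 6.55
position: [0.4252, -0.3447, 0.008]
ee_rot: [0.946, -0.325, 0.0, -0.0]
ft_force: [-0.2, 0.2, 0.3]
grip_width: 0.998
clock: 7.18
position: [0.4254, -0.3454, 0.0094]
ee_rot: [0.946, -0.325, 0.001, -0.0]
ft_force: [-1.4, 1.4, 9.2]
grip_width: 0.791
[ 0.4254 -0.3454  0.0094]
```

View pics/crop7.png

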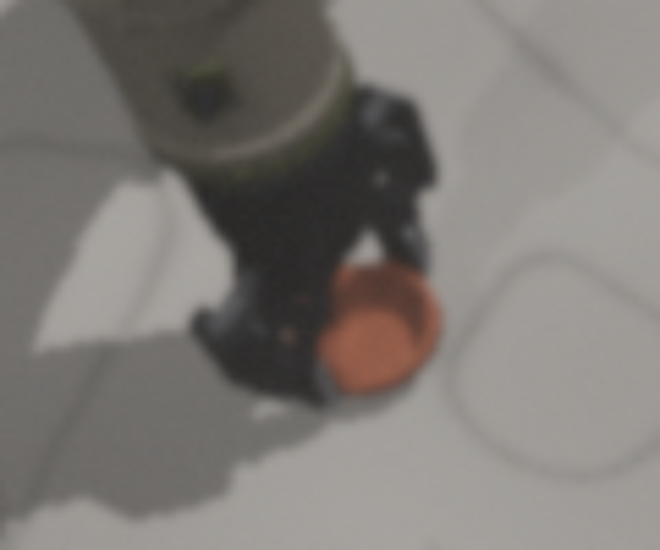

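The pot is held by its collar (67.5 mm opening). Lifting, and I'll measure how it sits relative to the TCP.

```bash
python3 -m crank '[[[0,0,0.3,0,0,0,55],[0,0,0.5,0,0,0,55],[0,0,0.8,0,0,0,55],[0.1,0.9,0,0,0,1,55],[0.1,0.9,0,0,0,1,55],[0.15,0.9,0,0,0,1,55],[0.25,0.9,0,0,0,1,55],[0.3,0.9,0,0,0,1,55]]]'; python3 -m crank '[[[0.05,0.45,0,0,0,1,55],[0.03,0.2,0,0,0,1,55],[0,0,0,0,0,0,55],[0,0,0,0,0,0,55]]]'; python3 - <<'E'
from meas import *
for n in("top","scene"):
    p,d=manip.camera(n); np.save(f"pics/{n}4.npy",d);cv2.imwrite(f"pics/{n}4.png",p)
    if n=="scene": cv2.imwrite("pics/crop8.png",cv2.resize(p[120:290,200:400],None,fx=4,fy=3.5*4/3.5)[:600])
    else: cv2.imwrite("pics/crop9.png",cv2.resize(p[200:340,280:420],None,fx=4,fy=4))
print(manip.get_obs()['position'],manip.get_obs()['ee_rot'])
E
```

```text
clock: 8.22
position: [0.479, -0.0735, 0.1053]
ee_rot: [0.994, -0.112, 0.001, -0.001]
ft_force: [1.5, 0.1, 0.0]
grip_width: 0.788
clock: 8.72
position: [0.483, -0.0373, 0.104]
ee_rot: [1.0, -0.028, 0.0, 0.0]
ft_force: [0.3, -0.5, -0.1]
grip_width: 0.786
[ 0.483  -0.0371  0.1037] [ 0.9996 -0.0276  0.0001  0.0001]
```

View pics/crop8.png

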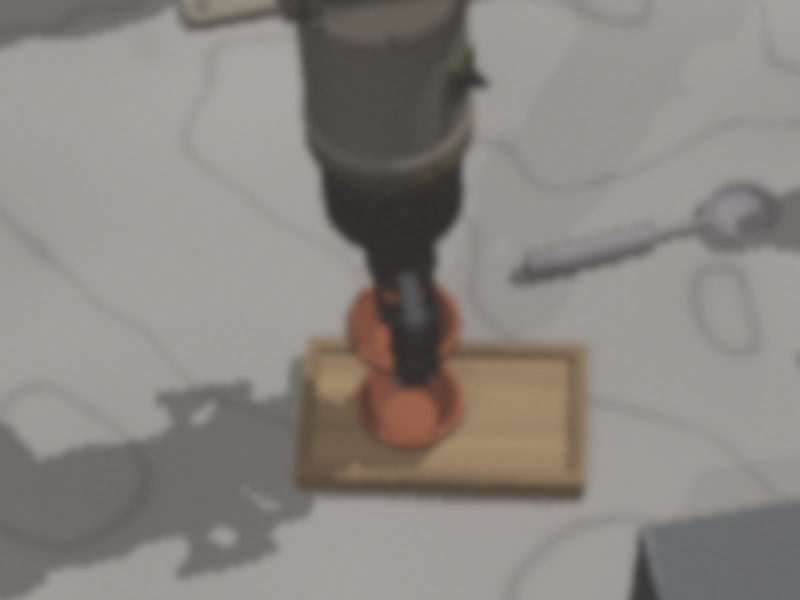

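View pics/crop9.png

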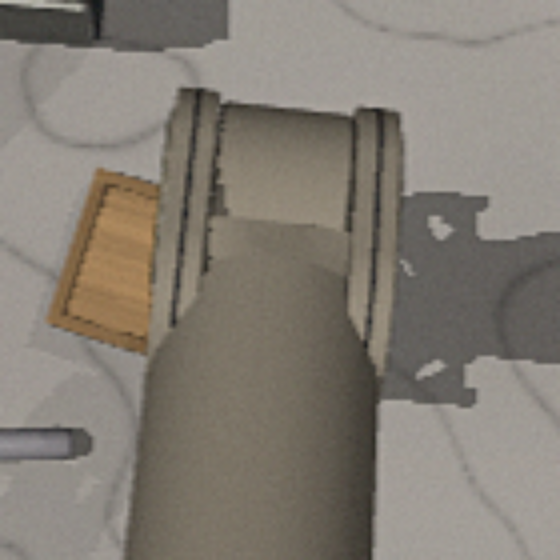

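```bash
python3 - <<'E'
from meas import *
img=cv2.imread("pics/scene4.png"); W=cloud("scene",np.load("pics/scene4.npy"))
b,g,r=[img[...,i].astype(int) for i in range(3)]
m=((r-b)>45)&(r>1.45*g); Z=W[...,2]; box=np.zeros_like(m); box[185:240,280:325]=1
h=m&box&(Z>.075)&(Z<.14); t=m&box&(Z<.05)&(Z>.01)
for k,q in(("held",h),("tray",t)):
    v,u=np.nonzero(q); P=W[q]; print(k,u.min(),u.max(),v.min(),v.max(),P.min(0),P.max(0))
    for row in range(v.min(),v.max()+1,2):
        uu=u[v==row]; print(row,uu.min(),uu.max(),(uu.min()+uu.max())/2) if len(uu) else 0
R=W[h&(Z>.114)]; print('held rim circ',circ(R),len(R))
R=W[t&(Z>.034)]; print('tray rim circ',circ(R),len(R))
print(proj("scene",[[.483,-.0371,.12],[.483,-.0371,.111],[.4845,-.0367,.04],[.4845,-.0367,.031]]))
E
```

```text
held 288 313 193 217 [ 0.4566 -0.0665  0.097 ] [ 0.5254 -0.0051  0.1241]
193 291 292 291.5
195 290 311 300.5
197 289 313 301.0
199 288 313 300.5
201 288 313 300.5
203 288 313 300.5
205 288 313 300.5
207 289 312 300.5
209 291 297 294.0
211 293 297 295.0
213 295 296 295.5
217 301 301 301.0
tray 292 314 212 231 [ 0.4585 -0.0601  0.0147] [ 0.5198 -0.0042  0.0442]
212 310 311 310.5
214 292 312 302.0
216 292 314 303.0
218 293 314 303.5
220 293 314 303.5
222 293 314 303.5
224 294 314 304.0
226 294 312 303.0
228 294 310 302.0
230 296 308 302.0
held rim circ (array([ 0.4849, -0.0361]), np.float64(0.02924993305776121)) 89
tray rim circ (array([ 0.4862, -0.0357]), np.float64(0.029698088886171353)) 84
[[300.0135 200.8708]
 [300.155  203.0408]
 [301.501  219.6163]
 [301.6245 221.5375]]
```

```bash
python3 -m crank '[[[0.02,0.01,-0.3,0,0,0,55],[0,0,-0.3,0,0,0,55],[0,0,-0.25,0,0,0,55],[0,0,-0.15,0,0,0,55],[0,0,0,0,0,0,55]]]'; python3 -m crank '[[[0,0,-0.1,0,0,0,55],[0,0,0,0,0,0,55]]]';python3 -m crank '[[[0,0,-0.06,0,0,0,55],[0,0,0,0,0,0,55]]]'
```

```text
clock: 9.45
position: [0.484, -0.0356, 0.0431]
ee_rot: [1.0, -0.026, -0.0, 0.0]
ft_force: [0.2, -0.3, -1.4]
grip_width: 0.791
clock: 9.7
position: [0.4843, -0.0354, 0.0374]
ee_rot: [1.0, -0.026, -0.0, -0.0]
ft_force: [0.1, -0.4, -0.4]
grip_width: 0.791
clock: 9.95
position: [0.4842, -0.0353, 0.0338]
ee_rot: [1.0, -0.026, -0.0, 0.0]
ft_force: [-0.5, -0.7, -1.1]
grip_width: 0.788
```

```bash
python3 -m crank '[[[0,0,-0.03,0,0,0,55],[0,0,0,0,0,0,55]]]';python3 -m crank '[[[0,0,-0.03,0,0,0,55],[0,0,0,0,0,0,55]]]'
```

```text
clock: 10.2
position: [0.4848, -0.0354, 0.0328]
ee_rot: [1.0, -0.026, 0.0, -0.0]
ft_force: [-2.8, -0.2, 8.1]
grip_width: 0.789
clock: 10.45
position: [0.4849, -0.0354, 0.0323]
ee_rot: [1.0, -0.026, 0.0, -0.001]
ft_force: [-12.4, 0.3, 32.7]
grip_width: 0.792
```

Seated exactly at the predicted height. Release.

```bash
python3 -m crank '[[[0,0,0.03,0,0,0,55],[0,0,0,0,0,0,72],[0,0,0,0,0,0,85],[0,0,0,0,0,0,85],[0,0,0.3,0,0,0,85],[0,0,0.8,0,0,0,85],[-0.2,-0.9,0.4,0,0,0,85],[-0.2,-0.9,0.4,0,0,0,85]]]'; python3 -m crank '[[[-0.2,-0.9,0.1,0,0,1,85],[0,-0.5,0,0,0,1,85],[0,0,0,0,0,1,85]]]'; python3 - <<'E'
from meas import *
for n in("top","scene"):
    p,d=manip.camera(n); np.save(f"pics/{n}5.npy",d);cv2.imwrite(f"pics/{n}5.png",p); W=cloud(n,d); X,Y,Z=W[...,0],W[...,1],W[...,2]
    if n=="scene": cv2.imwrite("pics/crop10.png",cv2.resize(p[180:260,250:370],None,fx=6,fy=6))
    else: cv2.imwrite("pics/crop11.png",cv2.resize(p[220:320,280:400],None,fx=5,fy=5))
    P=W[comp((Z>.009)&(Z<.07)&(X>.3)&(X<.59)&(Y>-.15)&(Y<.12))]
    print(n,'tray',*rect(P[P[:,2]<.023]),P[:,2].max())
    print('pot',pot(n,p,W,dict(top=(310,240,370,300),scene=(270,190,335,240))[n],.043,.055,.049))
print(manip.get_obs()['position'])
E
```

```text
clock: 11.45
position: [0.4602, -0.1443, 0.1472]
ee_rot: [1.0, -0.025, 0.0, -0.0]
ft_force: [1.5, -0.5, 0.3]
grip_width: 0.997
clock: 11.82
position: [0.4475, -0.2301, 0.1522]
ee_rot: [0.995, 0.104, 0.0, 0.001]
ft_force: [-0.1, 0.2, 0.5]
grip_width: 0.996
top tray [ 0.4835 -0.0153] [179.837  104.5124] [[ 0.4082 -0.0869]
 [ 0.5085 -0.1162]
 [ 0.5589  0.0564]
 [ 0.4585  0.0857]] 0.05430323761308384
pot (array([ 0.4817, -0.0355,  0.049 ]), (array([ 0.4816, -0.0344]), np.float64(0.030244075094744544)), array([0.0478, 0.0536]), 211)
scene tray [ 0.4849 -0.0145] [179.8643 108.8203] [[ 0.4074 -0.0855]
 [ 0.5119 -0.1161]
 [ 0.5625  0.0565]
 [ 0.458   0.0871]] 0.05392134851204514
pot (array([ 0.4855, -0.0352,  0.049 ]), (array([ 0.4853, -0.0344]), np.float64(0.02981823169772055)), array([0.0479, 0.0525]), 206)
[ 0.448  -0.2278  0.1519]
```

View pics/crop10.png

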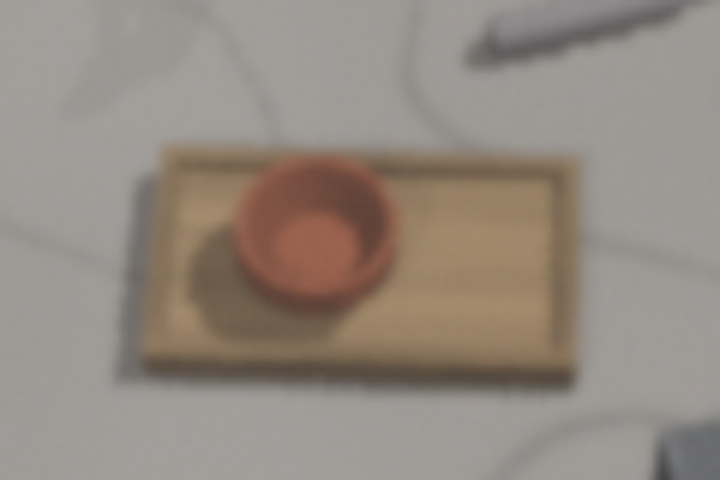

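View pics/crop11.png

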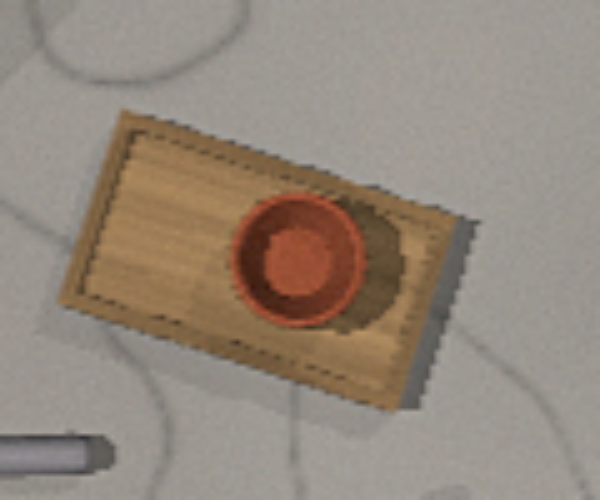

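Nested: the rim sits at z≈0.049 and the pair is concentric in both crops. Next I'll take the tray's trailing rim with the jaws along the tray's axis.

```bash
python3 -m crank '[[[0,0,0,0,0,1,20],[0,0,0,0,0,1,20],[0,0,0,0,0,1,20],[0,0,0,0,0,1,20],[0,0,0,0,0,1,20],[0,0,0,0,0,1,20],[0,0,0,0,0,1,20],[0,0,0,0,0,1,20]]]'; python3 -m crank '[[[0,0.35,0,0,0,1,20],[0,0.45,0,0,0,1,20],[0.1,0.45,0,0,0,1,20],[0.1,0.45,0,0,0,1,20],[0,0.47,-0.4,0,0,0.4,20],[0,0,-0.4,0,0,0,20],[0,0,-0.3,0,0,0,20],[0,0,0,0,0,0,20]]]'; python3 - <<'E'
from meas import *
p,d=manip.camera("scene"); cv2.imwrite("pics/crop12.png",cv2.resize(p[130:260,230:370],None,fx=4.5,fy=4.5)); o=manip.get_obs(); print(o['position'],o['joint_pos'],o['ee_rot'],o['grip_width'])
print(2*np.degrees(np.arctan2(o['ee_rot'][1],o['ee_rot'][0])))
E
```

```text
clock: 12.92
position: [0.4484, -0.2268, 0.152]
ee_rot: [0.898, 0.439, -0.0, -0.0]
ft_force: [0.2, 0.6, -0.2]
grip_width: 0.234
clock: 13.92
position: [0.4597, -0.0959, 0.0852]
ee_rot: [0.798, 0.603, -0.001, -0.001]
ft_force: [0.2, 0.6, 0.6]
grip_width: 0.231
[ 0.4603 -0.0963  0.0861] [-0.4381  0.1412  0.5875  2.0508 -0.0939  0.976   1.4915] [ 0.7979  0.6028 -0.0005 -0.0002] 0.2362006146090984
74.13703675675414
```

View pics/crop12.png

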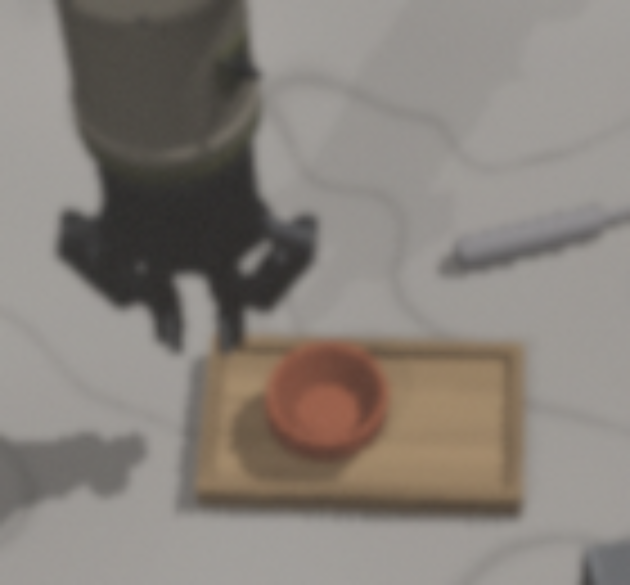

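```bash
python3 - <<'E'
from meas import *
p,d=manip.camera("scene"); W=cloud("scene",d); o=manip.get_obs()['position']
Z=W[...,2]; m=comp((p.max(2)<75)&(Z>.06)&(W[...,0]<.6)&(abs(W[...,1]+.1)<.12))
P=W[m]-o; a=P[:,:2]@[.279,.960]; q=P[:,:2]@[-.96,.279]
for lo in np.arange(-.07,.07,.01):
    s=(a>=lo)&(a<lo+.01); 
    if s.sum()>3: print(f"{lo:.2f} {s.sum()} zmin {np.percentile(P[s,2],3):.3f} q {q[s].min():.3f} {q[s].max():.3f}")
E
```

```text
-0.06 55 zmin 0.080 q -0.012 0.009
-0.05 75 zmin 0.055 q -0.013 0.012
-0.04 89 zmin 0.054 q -0.023 0.012
-0.03 106 zmin 0.048 q -0.036 0.013
-0.02 168 zmin 0.025 q -0.040 0.006
-0.01 124 zmin 0.058 q -0.042 -0.002
0.00 113 zmin 0.085 q -0.041 -0.007
0.01 176 zmin 0.018 q -0.040 -0.004
0.02 191 zmin 0.042 q -0.036 0.008
0.03 146 zmin 0.055 q -0.030 0.012
0.04 61 zmin 0.065 q -0.012 0.005
0.05 36 zmin 0.078 q -0.011 0.000
0.06 4 zmin 0.096 q -0.011 -0.004
```

```bash
python3 -m crank '[[[0,-0.02,-0.4,0,0,0,20],[0,0,-0.4,0,0,0,20],[0,0,-0.25,0,0,0,20],[0,0,-0.1,0,0,0,20],[0,0,0,0,0,0,20]]]'; python3 -m crank '[[[0,0,0,0,0,0,12],[0,0,0,0,0,0,4],[0,0,0,0,0,0,4],[0,0,0,0,0,0,4]]]' 30
```

```text
clock: 14.65
position: [0.4606, -0.0984, 0.0174]
ee_rot: [0.799, 0.602, 0.0, 0.0]
ft_force: [0.3, 0.7, -0.7]
grip_width: 0.232
clock: 15.15
position: [0.4609, -0.0983, 0.0178]
ee_rot: [0.799, 0.602, 0.001, 0.0]
ft_force: [-1.2, 1.3, 6.4]
grip_width: 0.076
```

```bash
python3 -m crank '[[[0,0,0,0,0,0,0],[0,0,0,0,0,0,0]]]' ; python3 - <<'E'
from meas import *
p,d=manip.camera("scene"); cv2.imwrite("pics/crop13.png",cv2.resize(p[150:260,240:370],None,fx=5,fy=5))
E
```

```text
clock: 15.4
position: [0.4609, -0.0983, 0.0179]
ee_rot: [0.799, 0.602, 0.001, 0.0]
ft_force: [-0.6, 0.1, 6.0]
grip_width: 0.073
```

View pics/crop13.png

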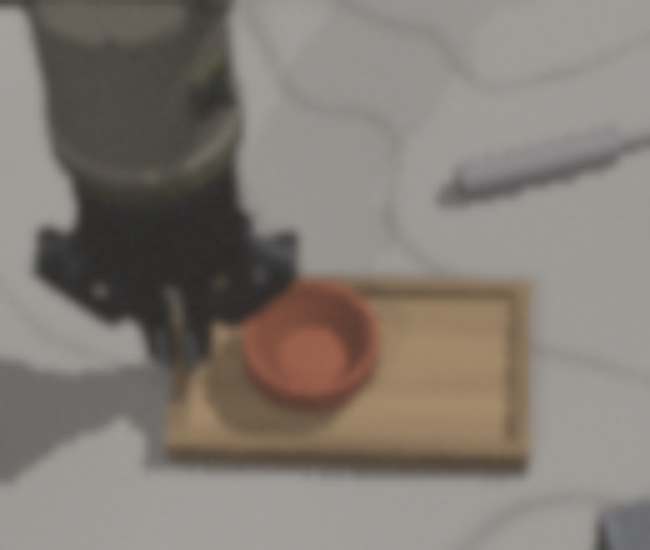

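```bash
python3 -m crank '[[[0.08,0,0,0,0,0.2,0],[0.17,0.05,0,0,0,0.3,0],[0.2,0.08,0,0,0,0.4,0],[0.2,0.08,0,0,0,0.4,0],[0.2,0.08,0,0,0,0.4,0],[0.2,0.08,0,0,0,0.4,0],[0.17,0.05,0,0,0,0.3,0],[0.1,0.03,0,0,0,0.2,0]]]'; python3 -m crank '[[[0,0,0,0,0,0,0],[0,0,0,0,0,0,0]]]'; cat > look.py <<'E'
import sys
from meas import *
k=sys.argv[1]
for n in("top","scene"):
    p,d=manip.camera(n); np.save(f"pics/{n}{k}.npy",d);cv2.imwrite(f"pics/{n}{k}.png",p); W=cloud(n,d); X,Y,Z=W[...,0],W[...,1],W[...,2]
    q=proj(n,[[.54,.15,0]])[0].astype(int)
    cv2.imwrite(f"pics/c_{n}{k}.png",cv2.resize(p[max(0,q[1]-75):q[1]+75,max(0,q[0]-100):q[0]+100],None,fx=4,fy=4))
o=manip.get_obs();print(o['position'],2*np.degrees(np.arctan2(o['ee_rot'][1],o['ee_rot'][0])),o['grip_width'],o['ft_force'])
E
python3 look.py 6
```

```text
clock: 16.45
position: [0.5386, -0.0728, 0.0177]
ee_rot: [0.725, 0.688, -0.001, -0.0]
ft_force: [-12.2, -4.6, 16.4]
grip_width: 0.074
clock: 16.7
position: [0.5394, -0.0725, 0.0178]
ee_rot: [0.725, 0.688, -0.0, 0.0]
ft_force: [-5.1, -3.1, 9.1]
grip_width: 0.073
[ 0.5394 -0.0725  0.0179] 86.99306174445344 0.07548617508157372 [-3.9895 -3.5856  7.5972]
```

View pics/c_top6.png

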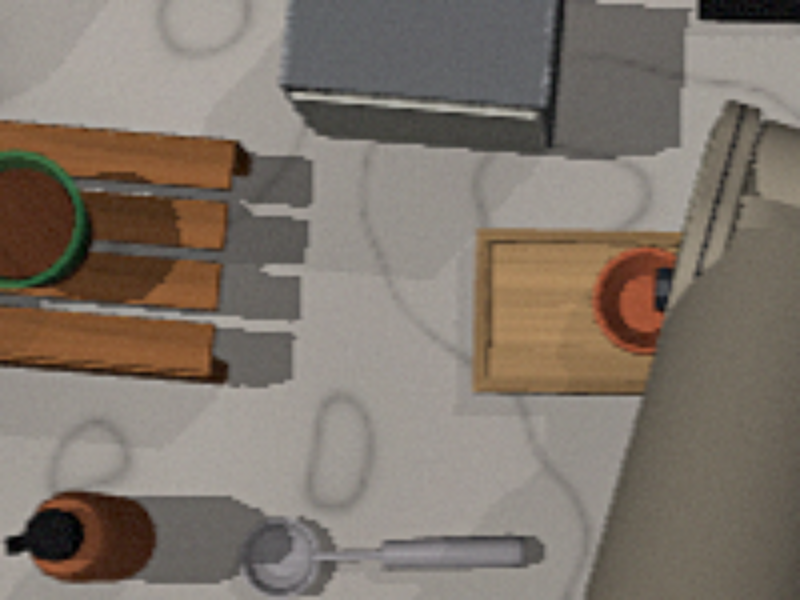

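View pics/c_scene6.png

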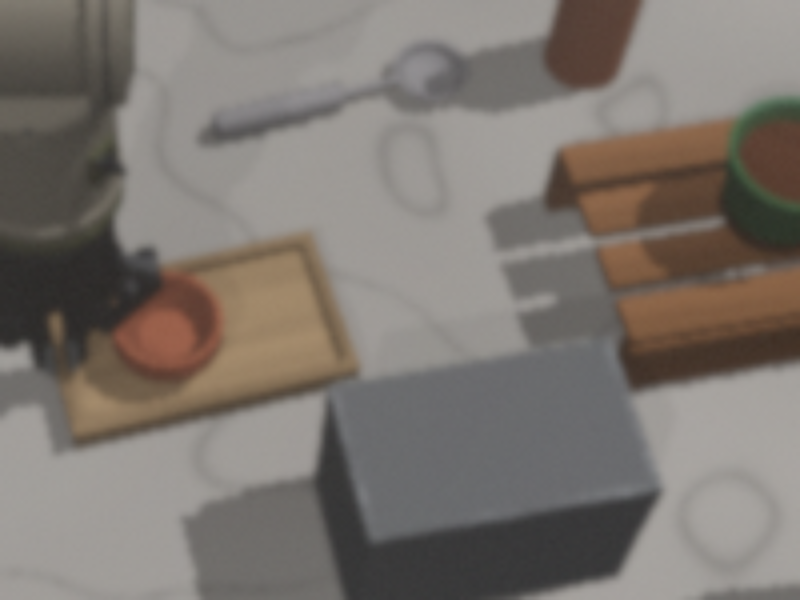

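```bash
cat > tr.py <<'E'
import sys
from meas import *
k=sys.argv[1]
# tray side edges & leading edge from depth cloud (z 9..23 mm)
for n in("top","scene"):
    W=cloud(n,np.load(f"pics/{n}{k}.npy")); p=cv2.imread(f"pics/{n}{k}.png").astype(int); X,Y,Z=W[...,0],W[...,1],W[...,2]
    m=comp((Z>.010)&(Z<.023)&(p[...,2]-p[...,0]>25)&(X>.42)&(X<.66)&(Y>-.12)&(Y<.25))
    P=W[m]; yl=np.percentile(P[:,1],99.8); 
    ys=np.arange(yl-.085,yl-.006,.006); R=[];L=[]
    for y in ys:
        q=P[abs(P[:,1]-y)<.003]; L.append(np.percentile(q[:,0],1)); R.append(np.percentile(q[:,0],99))
    a=np.polyfit(ys,L,1); b=np.polyfit(ys,R,1); mid=(np.polyval(a,yl)+np.polyval(b,yl))/2
    print(n,'lead y %.4f'%yl,'mid x %.4f'%mid,'lane x %.4f'%(.559+(yl-.256)*.0525),'width %.4f'%np.median(np.array(R)-L),'slopes dx/dy',a[0],b[0],'lane .0525')
E
python3 tr.py 6
```

```text
top lead y 0.1035 mid x 0.5355 lane x 0.5510 width 0.1022 slopes dx/dy -0.02907798195740559 0.008492096069363676 lane .0525
scene lead y 0.1032 mid x 0.5372 lane x 0.5510 width 0.1020 slopes dx/dy -0.011699744102931805 -0.018843928500396137 lane .0525
```

```bash
python3 -m crank '[[[0.02,0,0,0,0,-0.25,0],[0.02,0,0,0,0,-0.3,0],[0.02,0,0,0,0,-0.25,0],[0,0,0,0,0,0,0]]]' 45; python3 look.py 7; python3 tr.py 7
```

```text
clock: 17.3
position: [0.5431, -0.0715, 0.0179]
ee_rot: [0.749, 0.663, -0.0, -0.0]
ft_force: [-5.2, -0.1, 9.6]
grip_width: 0.066
[ 0.5431 -0.0715  0.0179] 83.03155312455408 0.06583807775834713 [-4.1345  0.3397  9.2808]
top lead y 0.1053 mid x 0.5513 lane x 0.5511 width 0.1027 slopes dx/dy 0.05459610025470733 0.06392392289491038 lane .0525
scene lead y 0.1054 mid x 0.5475 lane x 0.5511 width 0.1023 slopes dx/dy 0.05129631905311514 -0.1276223057734487 lane .0525
```

```bash
python3 -m crank '[[[0.008,0.15,0,0,0,0,0],[0.015,0.3,0,0,0,0,0],[0.02,0.35,0,0,0,0,0],[0.02,0.35,0,0,0,0,0],[0.02,0.35,0,0,0,0,0],[0.02,0.3,0,0,0,0,0],[0.008,0.15,0,0,0,0,0],[0,0,0,0,0,0,0]]]'; python3 look.py 8; python3 tr.py 8
```

```text
clock: 18.4
position: [0.5506, 0.0458, 0.0179]
ee_rot: [0.749, 0.663, 0.001, 0.001]
ft_force: [0.8, -0.3, 4.9]
grip_width: 0.062
[0.5506 0.0458 0.018 ] 83.00883531491543 0.06304396761106035 [0.7471 0.6157 5.4528]
top lead y 0.2247 mid x 0.5684 lane x 0.5574 width 0.1020 slopes dx/dy 0.1326183484000938 0.011312034182973359 lane .0525
scene lead y 0.2257 mid x 0.5589 lane x 0.5574 width 0.0787 slopes dx/dy 0.12171757271542485 0.018898774176072376 lane .0525
```

View pics/c_top8.png

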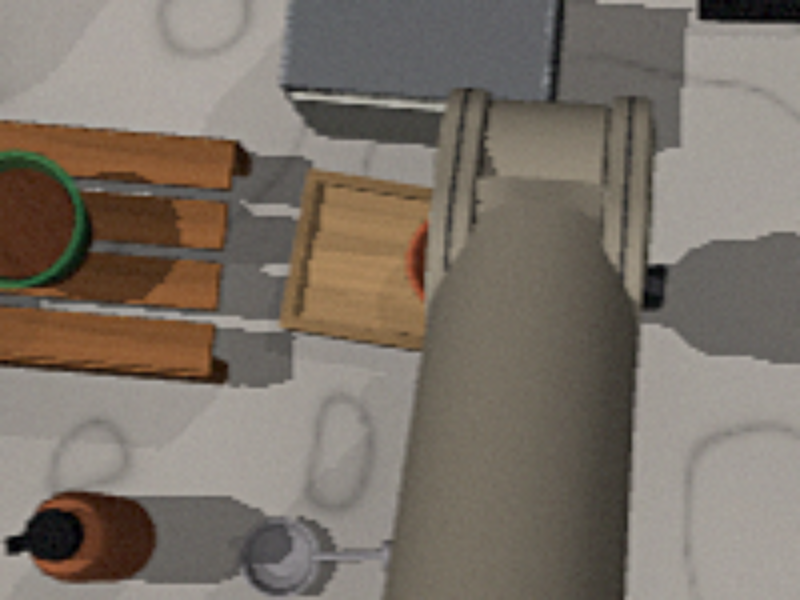

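View pics/c_scene8.png

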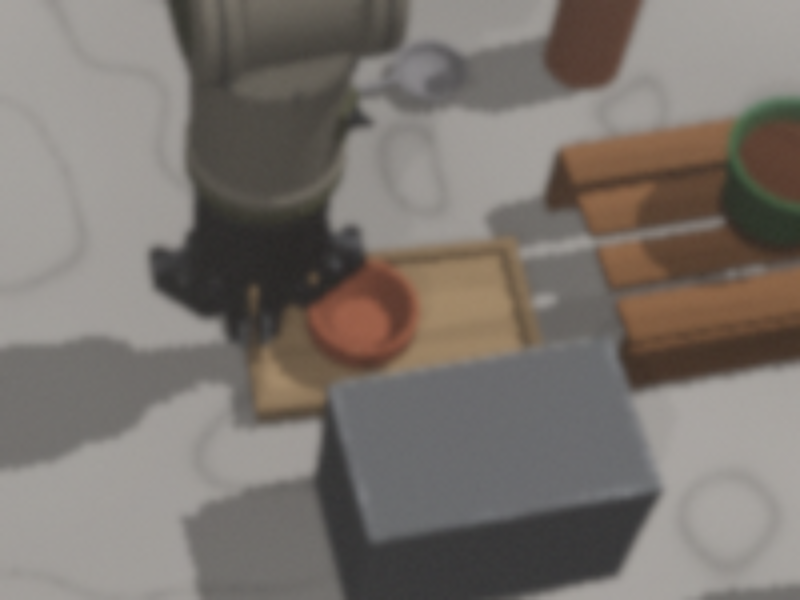

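```bash
python3 -m crank '[[[0,0,0,0,0,0.25,0],[0,0,0,0,0,0.25,0],[0,0,0,0,0,0.2,0],[0,0,0,0,0,0,0]]]'; sed -i 's/Y<.25)/Y<.245)/; s/yl-.085/yl-.05/' tr.py; python3 look.py 9; python3 tr.py 9
```

```text
clock: 19.0
position: [0.551, 0.0457, 0.018]
ee_rot: [0.728, 0.685, 0.001, 0.001]
ft_force: [2.7, 0.0, 6.4]
grip_width: 0.062
[0.551  0.0457 0.018 ] 86.49553125083159 0.06402144028520304 [1.9637 0.3756 5.9331]
top lead y 0.2242 mid x 0.5692 lane x 0.5573 width 0.1027 slopes dx/dy 0.13380929594249302 0.090148696846189 lane .0525
scene lead y 0.2238 mid x 0.5572 lane x 0.5573 width 0.0784 slopes dx/dy 0.09451381179586711 0.003165029585565782 lane .0525
```

View pics/c_top9.png

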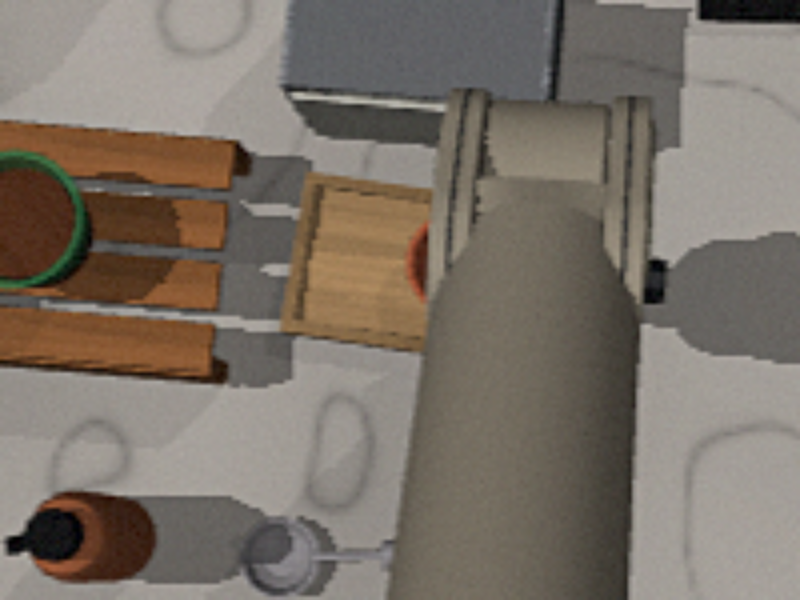

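```bash
python3 -m crank '[[[0,0,0,0,0,0,0],[0,0,0,0,0,0.3,0],[0,0,0,0,0,0.3,0],[0,0,0,0,0,0.2,0],[0,0,0,0,0,0,0]]]' 90;  python3 look.py 10; cat > yaw.py <<'E'
import sys
from meas import *
k=sys.argv[1]; p=cv2.imread(f"pics/top{k}.png"); W=cloud("top",np.load(f"pics/top{k}.npy"))
X,Y,Z=W[...,0],W[...,1],W[...,2]; pi=p.astype(int)
m=comp((Z>.010)&(Z<.024)&(pi[...,2]-pi[...,0]>25)&(X>.42)&(X<.66)&(Y>-.12)&(Y<.247))
# leading edge: for each x column, the farthest y
P=W[m]; xs=np.arange(np.percentile(P[:,0],2)+.008,np.percentile(P[:,0],98)-.008,.004)
ye=[np.percentile(P[abs(P[:,0]-x)<.003][:,1],97) for x in xs]
c=np.polyfit(xs,ye,1); r=np.abs(np.polyval(c,xs)-ye); c=np.polyfit(xs[r<.003],np.array(ye)[r<.003],1)
xm=(np.percentile(P[P[:,1]>np.polyval(c,P[:,0])-.03][:,0],[1,99])).mean()
print('lead-edge slope -> tray dx/dy %.4f (lane .0525)'%-c[0],'lead mid x %.4f y %.4f'%(xm,np.polyval(c,xm)),'lane x %.4f'%(.5582+(np.polyval(c,xm)-.256)*.0525))
E
for i in 7 8 9 10; do python3 yaw.py $i; done
```

```text
clock: 19.73
position: [0.5512, 0.0456, 0.0181]
ee_rot: [0.704, 0.71, 0.001, 0.001]
ft_force: [3.2, 0.4, 6.0]
grip_width: 0.032
[0.5512 0.0456 0.0181] 90.48575870080079 0.031077213112269804 [3.4555 1.1193 6.187 ]
lead-edge slope -> tray dx/dy 0.0389 (lane .0525) lead mid x 0.5506 y 0.1012 lane x 0.5501
lead-edge slope -> tray dx/dy 0.1185 (lane .0525) lead mid x 0.5692 y 0.2178 lane x 0.5562
lead-edge slope -> tray dx/dy 0.1120 (lane .0525) lead mid x 0.5671 y 0.2179 lane x 0.5562
lead-edge slope -> tray dx/dy 0.0415 (lane .0525) lead mid x 0.5572 y 0.2182 lane x 0.5562
```

```bash
python3 -m crank '[[[0.005,0.12,0,0,0,0,0],[0.01,0.2,0,0,0,0,0],[0.01,0.25,0,0,0,0,0],[0.01,0.25,0,0,0,0,0],[0.01,0.2,0,0,0,0,0],[0.005,0.1,0,0,0,0,0],[0,0,0,0,0,0,0]]]'; python3 look.py 11
```

```text
clock: 20.7
position: [0.5537, 0.1109, 0.018]
ee_rot: [0.704, 0.71, -0.0, 0.001]
ft_force: [0.9, -6.3, 10.3]
grip_width: 0.03
[0.5538 0.111  0.018 ] 90.43799780929601 0.029903894432492903 [ 0.2456 -6.2346 10.3012]
```

View pics/c_top11.png

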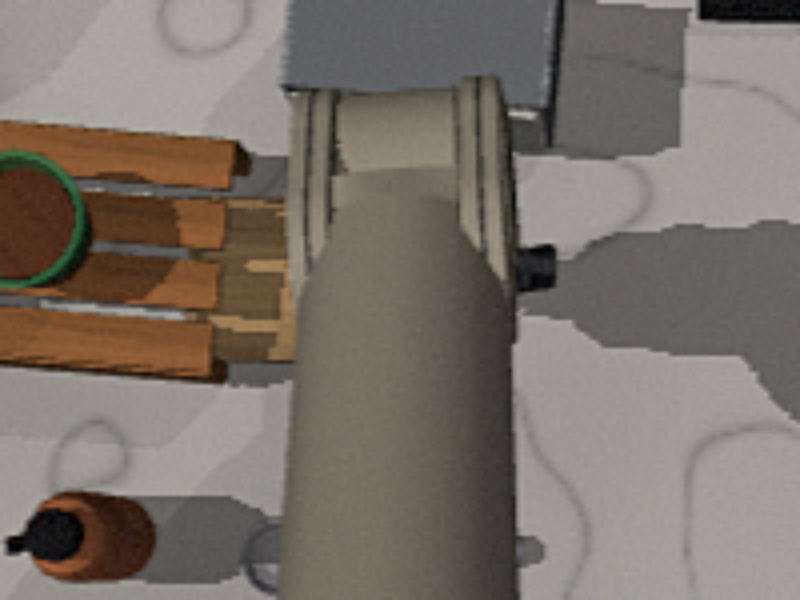

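View pics/c_scene11.png

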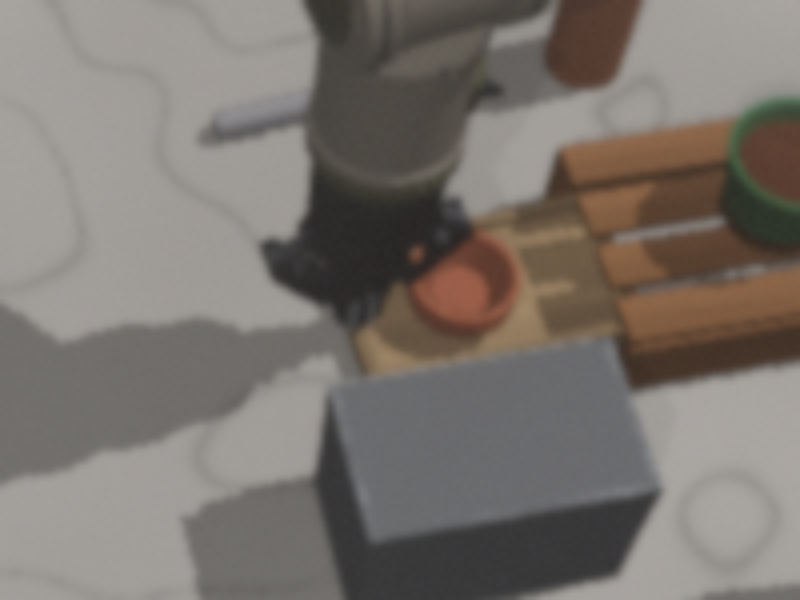

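```bash
cat > side.py <<'E'
import sys
from meas import *
k=sys.argv[1]
for n in ("top","scene"):
    W=cloud(n,np.load(f"pics/{n}{k}.npy")); X,Y,Z=W[...,0],W[...,1],W[...,2]
    m=(Z>.009)&(Z<.024)&(X>.45)&(X<.68); P=W[m]
    for y in np.arange(.10,.262,.02):
        q=P[abs(P[:,1]-y)<.004]; 
        if len(q)>5: print(n,'%.2f'%y,len(q),'%.4f %.4f'%tuple(np.percentile(q[:,0],[1.5,98.5])),'lane %.4f'%(.559+(y-.256)*.0525))
E
python3 side.py 11
```

```text
top 0.22 42 0.5005 0.5422 lane 0.5571
top 0.24 121 0.4999 0.6028 lane 0.5582
top 0.26 117 0.4863 0.6024 lane 0.5592
scene 0.12 36 0.5569 0.5916 lane 0.5519
scene 0.14 63 0.5360 0.5918 lane 0.5529
scene 0.16 25 0.5361 0.5976 lane 0.5540
scene 0.18 17 0.5818 0.5983 lane 0.5550
scene 0.20 26 0.5786 0.6008 lane 0.5561
scene 0.22 78 0.5017 0.5991 lane 0.5571
scene 0.24 107 0.5026 0.6007 lane 0.5582
scene 0.26 125 0.4890 0.6353 lane 0.5592
```

```bash
python3 -m crank '[[[0,0,0,0,0,-0.25,0],[-0.01,0,0,0,0,-0.25,0],[-0.01,0,0,0,0,-0.25,0],[-0.01,0,0,0,0,-0.1,0],[0,0,0,0,0,0,0]]]'; python3 look.py 12;python3 side.py 12 | grep -v "scene 0.[01]"
```

```text
clock: 21.42
position: [0.552, 0.1117, 0.0181]
ee_rot: [0.73, 0.683, 0.0, 0.001]
ft_force: [1.4, -4.1, 9.0]
grip_width: 0.035
[0.552  0.1118 0.018 ] 86.24550436534028 0.029742936268496886 [ 0.8173 -4.237   9.845 ]
top 0.22 35 0.5003 0.5458 lane 0.5571
top 0.24 119 0.5017 0.6026 lane 0.5582
top 0.26 133 0.4895 0.6055 lane 0.5592
scene 0.20 19 0.5800 0.5993 lane 0.5561
scene 0.22 66 0.5038 0.5980 lane 0.5571
scene 0.24 107 0.5045 0.6010 lane 0.5582
scene 0.26 126 0.4891 0.6352 lane 0.5592
```

```bash
python3 -m crank '[[[0.02,0,0,0,0,-0.2,0],[0.02,0.05,0,0,0,-0.1,0],[0.02,0.1,0,0,0,0,0],[0.01,0.15,0,0,0,0,0],[0.01,0.15,0,0,0,0,0],[0.008,0.1,0,0,0,0,0],[0,0,0,0,0,0,0]]]'; python3 look.py 13;python3 side.py 13 | grep -v "scene 0.[01]"
```

```text
clock: 22.4
position: [0.5571, 0.1435, 0.018]
ee_rot: [0.739, 0.674, -0.0, 0.001]
ft_force: [-1.2, -7.7, 12.0]
grip_width: 0.03
[0.5571 0.1435 0.018 ] 84.67264900459796 0.02647748750592709 [-0.6032 -7.3914 12.3543]
top 0.12 6 0.6408 0.6708 lane 0.5519
top 0.26 23 0.4854 0.5337 lane 0.5592
scene 0.20 11 0.5313 0.5973 lane 0.5561
scene 0.22 8 0.5923 0.5987 lane 0.5571
scene 0.24 26 0.5135 0.5990 lane 0.5582
scene 0.26 116 0.4883 0.6351 lane 0.5592
```

View pics/c_scene13.png

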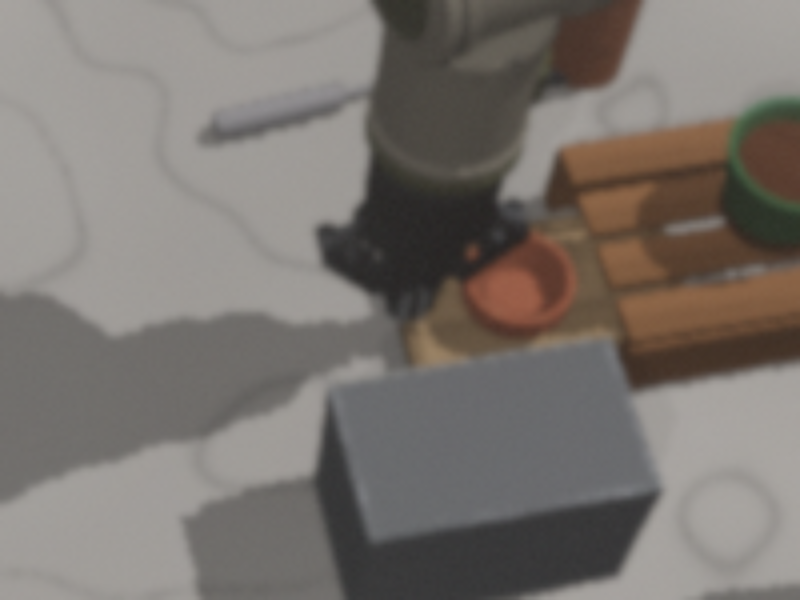

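View pics/c_top13.png

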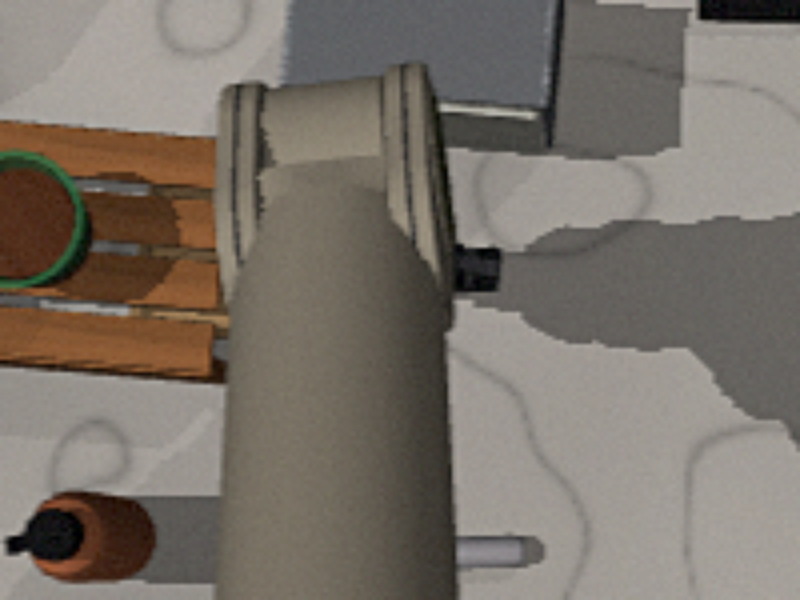

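```bash
python3 - <<'E'
from meas import *
W=cloud("top",np.load("pics/top0.npy")); X,Y,Z=W[...,0],W[...,1],W[...,2]
m=(Z>.10)&(X>.33)&(X<.47)&(Y>.2)&(Y<.42); P=W[m]; print('mister',np.median(P,0),P.min(0),P.max(0))
print(manip.get_obs()['joint_pos'])
W=cloud("scene",np.load("pics/scene13.npy")); p=cv2.imread("pics/scene13.png")
# lowest arm points by region
Z=W[...,2]
for x in np.arange(.40,.56,.03):
    for y in (.1,.14,.18,.22):
        s=(abs(W[...,0]-x)<.015)&(abs(W[...,1]-y)<.02)&(Z>.03)
        if s.sum()>5: print('%.2f %.2f'%(x,y),s.sum(),'%.3f'%np.percentile(Z[s],3))
E
```

```text
mister [0.3828 0.32   0.1218] [0.3576 0.301  0.1004] [0.409  0.352  0.1571]
[-0.6804  0.4619  0.4228  1.8247 -0.2321  0.9036  1.3255]
0.40 0.10 490 0.512
0.40 0.14 239 0.515
0.40 0.18 9 0.503
0.43 0.10 715 0.467
0.43 0.14 412 0.499
0.43 0.18 31 0.478
0.46 0.10 733 0.437
0.46 0.14 447 0.479
0.46 0.18 53 0.460
0.49 0.10 739 0.372
0.49 0.14 458 0.457
0.49 0.18 103 0.433
0.52 0.10 615 0.344
0.52 0.14 469 0.436
0.52 0.18 228 0.427
0.55 0.10 1024 0.081
0.55 0.14 606 0.042
0.55 0.18 474 0.037
0.55 0.22 141 0.031
```

```bash
python3 -m crank '[[[0,0.1,0,0,0,0,0],[0,0.15,0,0,0,0,0],[0,0.15,0,0,0,0,0],[0,0.15,0,0,0,0,0],[0,0.12,0,0,0,0,0],[0,0.08,0,0,0,0,0],[0,0,0,0,0,0,0]]]'; python3 look.py 14
```

```text
clock: 23.38
position: [0.5574, 0.1883, 0.0181]
ee_rot: [0.739, 0.673, -0.0, 0.001]
ft_force: [-0.6, -8.8, 12.1]
grip_width: 0.034
[0.5573 0.1883 0.018 ] 84.64888762210785 0.03141957669891972 [-0.178  -7.9814 11.6931]
```

View pics/c_scene14.png

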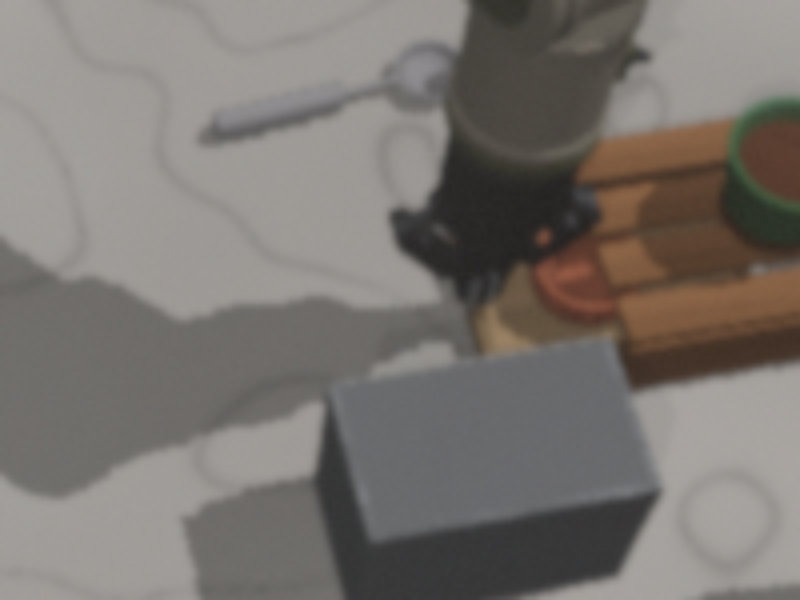

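View pics/c_top14.png

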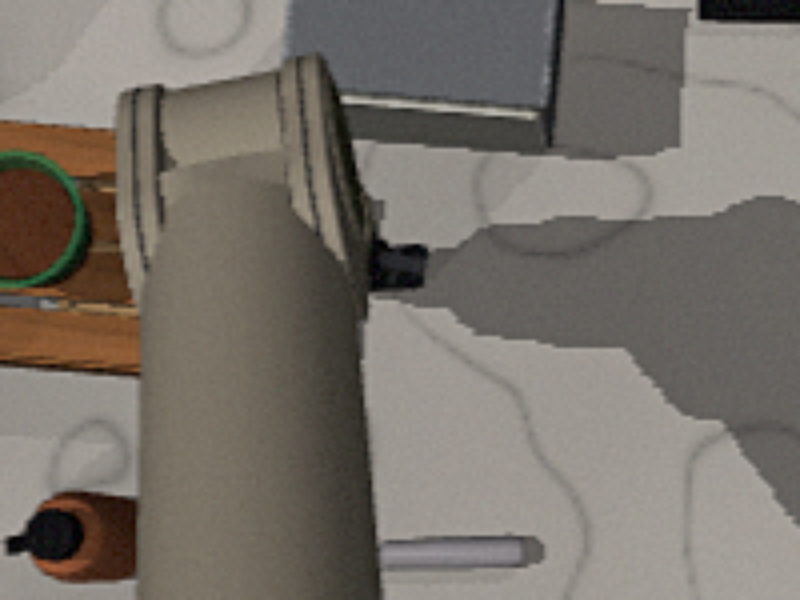

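```bash
python3 -m crank '[[[0,0.1,0,0,0,0,0],[0,0.13,0,0,0,0,0],[0,0.13,0,0,0,0,0],[0,0.1,0,0,0,0,0],[0,0.05,0,0,0,0,0],[0,0,0,0,0,0,0]]]'; python3 - <<'E'
from meas import *
W=cloud("top",np.load("pics/top0.npy")); X,Y,Z=W[...,0],W[...,1],W[...,2]
m=comp((Z>.1)&(Z<.14)&(X>.45)&(X<.68)&(Y>.2)&(Y<.5)); P=W[m]; print('planter',np.median(P,0),P.min(0),P.max(0))
E
```

```text
clock: 24.22
position: [0.5574, 0.2185, 0.018]
ee_rot: [0.739, 0.673, -0.0, 0.001]
ft_force: [0.4, -9.3, 11.7]
grip_width: 0.029
planter [0.5681 0.3709 0.1133] [0.5272 0.3266 0.1016] [0.6073 0.4091 0.1322]
```

```bash
python3 -m crank '[[[0,0,0,0,0,0,10],[0,0,0,0,0,0,14],[0,0,0,0,0,0,16],[0,0,0.15,0,0,0,16],[0,-0.1,0.4,0,0,0,16],[0,-0.4,0.6,0,0,0,16],[0,-0.6,0.3,0,0,-1,16],[0,-0.5,0,0,0,-1,30]]]' 40; python3 -m crank '[[[0,0,0,0,0,-1,45],[0,0,0,0,0,-1,50],[0,0,0,0,0,-1,50],[0,0,0,0,0,-1,50],[0,0,0,0,0,-1,50],[0,0,0,0,0,-1,50],[0,0,0,0,0,-1,50],[0,0,0,0,0,-1,50]]]';python3 -m crank '[[[0,0,0,0,0,-1,50],[0,0,0,0,0,-1,50],[0,0,0,0,0,-1,50],[0,0,0,0,0,-1,50],[0,0,0,0,0,-1,50],[0,0,0,0,0,-1,50],[0,0,0,0,0,-1,50],[0,0,0,0,0,-0.5,50]]]'; python3 look.py 15; python3 side.py 15
```

```text
clock: 25.22
position: [0.557, 0.1243, 0.1056]
ee_rot: [0.796, 0.606, 0.001, 0.0]
ft_force: [0.5, 0.9, 0.6]
grip_width: 0.348
clock: 26.22
position: [0.5555, 0.125, 0.103]
ee_rot: [0.955, 0.297, -0.001, 0.0]
ft_force: [-0.4, 0.3, -0.7]
grip_width: 0.587
clock: 27.22
position: [0.5556, 0.1251, 0.1031]
ee_rot: [1.0, -0.026, -0.001, 0.0]
ft_force: [0.1, -0.3, -0.2]
grip_width: 0.587
[0.5556 0.1251 0.1032] -2.8313117695469696 0.5829688655274585 [-1.3679 -0.2343 -0.1873]
top 0.10 6 0.6404 0.6694 lane 0.5508
top 0.26 14 0.4884 0.5283 lane 0.5592
scene 0.22 96 0.5070 0.5989 lane 0.5571
scene 0.24 101 0.5073 0.5971 lane 0.5582
scene 0.26 101 0.4891 0.6354 lane 0.5592
```

View pics/c_scene15.png

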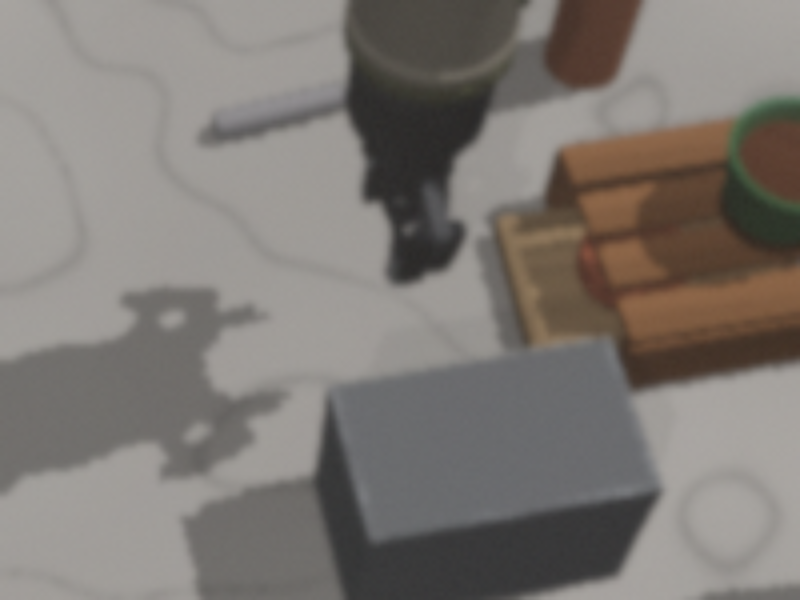

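View pics/c_top15.png

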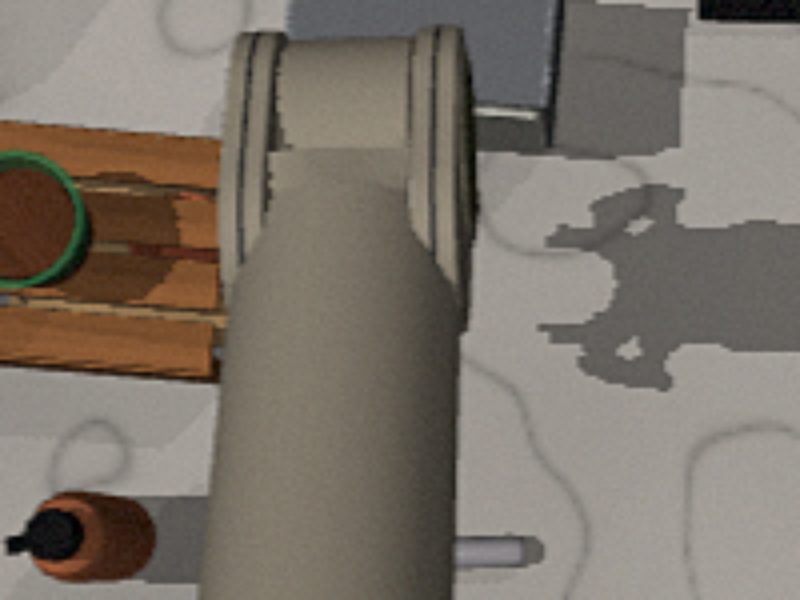

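```bash
python3 -m crank '[[[0,0,-0.5,0,0,0,50],[0,0,-0.5,0,0,0,50],[0,0,-0.4,0,0,0,50],[0.01,0.15,-0.21,0,0,0,50],[0.01,0.3,0,0,0,0,50],[0.01,0.3,0,0,0,0,50],[0.01,0.2,0,0,0,0,50],[0,0.1,0,0,0,0,50]]]'; python3 -m crank '[[[0,0.1,0,0,0,0,50],[0,0.1,0,0,0,0,50],[0.01,0.1,0,0,0,0,50]]]'
```

```text
clock: 28.32
position: [0.5589, 0.1899, 0.008]
ee_rot: [1.0, -0.023, 0.0, -0.0]
ft_force: [-0.2, -0.3, -0.5]
grip_width: 0.588
clock: 28.7
position: [0.5594, 0.2057, 0.0076]
ee_rot: [1.0, -0.024, 0.0, 0.0]
ft_force: [-0.1, -3.7, 1.2]
grip_width: 0.586
```

Contact with the tray's end; pushing on slowly to the wall.

```bash
python3 -m crank '[[[0,0.1,0,0,0,0,50],[0,0.1,0,0,0,0,50],[0,0.06,0,0,0,0,50]]]'; python3 -m crank '[[[0,0.06,0,0,0,0,50],[0,0.05,0,0,0,0,50]]]'
```

```text
clock: 29.08
position: [0.5594, 0.2222, 0.0076]
ee_rot: [1.0, -0.024, 0.0, 0.0]
ft_force: [-0.4, -4.2, 1.4]
grip_width: 0.585
clock: 29.32
position: [0.5593, 0.2281, 0.0075]
ee_rot: [1.0, -0.024, 0.0, 0.0]
ft_force: [1.1, -11.8, 4.2]
grip_width: 0.585
```

```bash
python3 -m crank '[[[0,0.03,0,0,0,0,50],[0,0,0,0,0,0,50]]]'; python3 look.py 16; python3 side.py 16
```

```text
clock: 29.58
position: [0.5594, 0.2281, 0.0075]
ee_rot: [1.0, -0.025, -0.0, 0.001]
ft_force: [-1.1, -10.0, 4.4]
grip_width: 0.588
[0.5593 0.2281 0.0075] -2.8652416553898172 0.5848000393006029 [ -1.1951 -10.3384   5.2768]
top 0.10 7 0.6400 0.6696 lane 0.5508
top 0.14 6 0.6422 0.6706 lane 0.5529
top 0.16 6 0.6435 0.6705 lane 0.5540
top 0.20 6 0.6458 0.6737 lane 0.5561
scene 0.22 16 0.5281 0.5924 lane 0.5571
scene 0.24 17 0.5323 0.6019 lane 0.5582
scene 0.26 24 0.5883 0.6354 lane 0.5592
```

View pics/c_scene16.png

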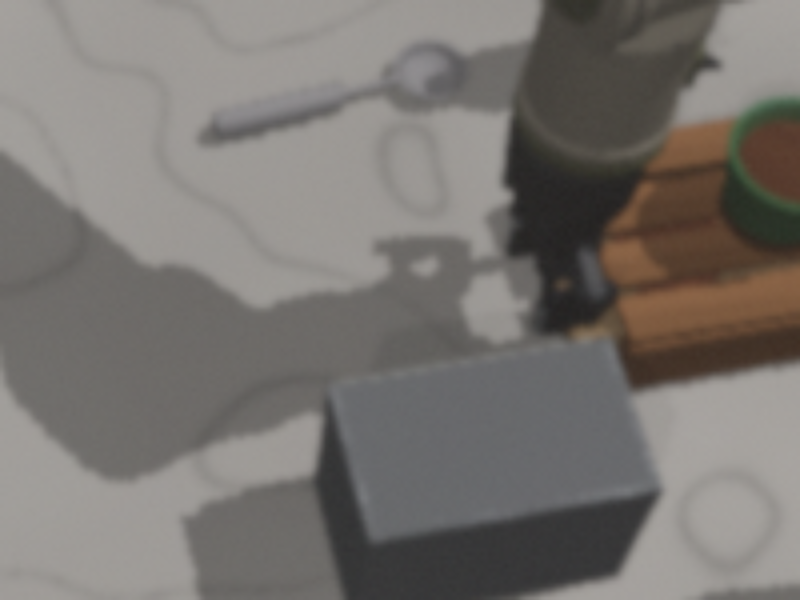

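```bash
python3 -m crank '[[[0,0.05,0,0,0,0,50],[0,0,0,0,0,0,50]]]'; python3 -m crank '[[[0,-0.3,0,0,0,0,50],[0,-0.6,0,0,0,0,50],[0,-0.6,0.1,0,0,0,50],[0,-0.8,0.3,0,0,0,50],[-0.2,-0.9,0.3,0,0,0,50],[-0.2,-0.9,0.4,0,0,0,50],[-0.2,-0.9,0.4,0,0,0,50],[-0.2,-0.9,0.2,0,0,0,50]]]'; python3 -m crank '[[[0,0,0,0,0,0,50],[0,0,0,0,0,0,50]]]'; python3 look.py 17;python3 side.py 17
```

```text
clock: 29.92
position: [0.5593, 0.2283, 0.0075]
ee_rot: [1.0, -0.026, -0.001, 0.003]
ft_force: [-3.2, -17.7, 8.9]
grip_width: 0.587
clock: 30.92
position: [0.5114, -0.1215, 0.1109]
ee_rot: [1.0, -0.023, 0.001, -0.001]
ft_force: [0.6, -0.0, -0.8]
grip_width: 0.585
clock: 31.18
position: [0.5115, -0.1195, 0.1094]
ee_rot: [1.0, -0.024, 0.0, -0.001]
ft_force: [-0.4, 0.3, -0.3]
grip_width: 0.588
[ 0.5115 -0.1188  0.1091] -2.596061578083424 0.5894349220254386 [-0.2648  0.3241  0.1106]
top 0.12 6 0.6419 0.6694 lane 0.5519
top 0.16 8 0.6439 0.6730 lane 0.5540
top 0.18 9 0.6443 0.6746 lane 0.5550
top 0.24 103 0.5052 0.6049 lane 0.5582
top 0.26 124 0.4866 0.6195 lane 0.5592
scene 0.24 102 0.5095 0.6001 lane 0.5582
scene 0.26 119 0.4896 0.6348 lane 0.5592
```

View pics/c_scene17.png

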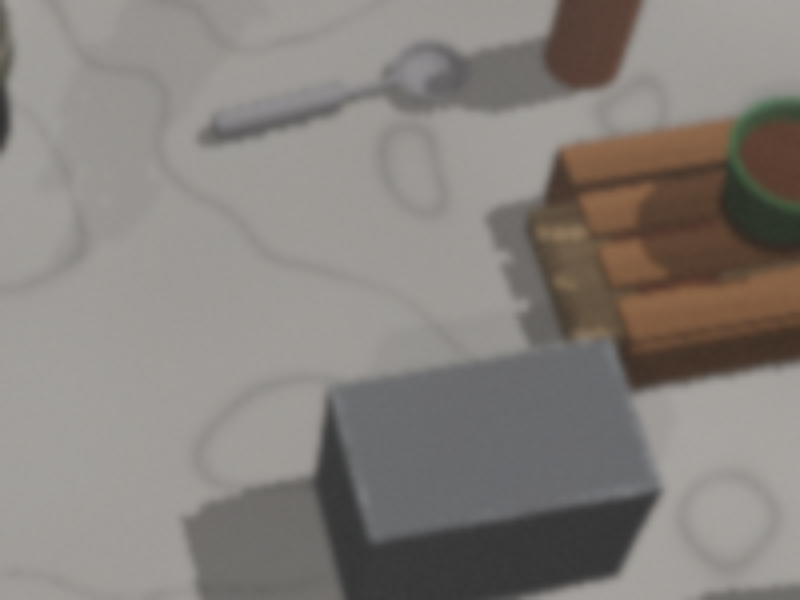

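View pics/c_top17.png

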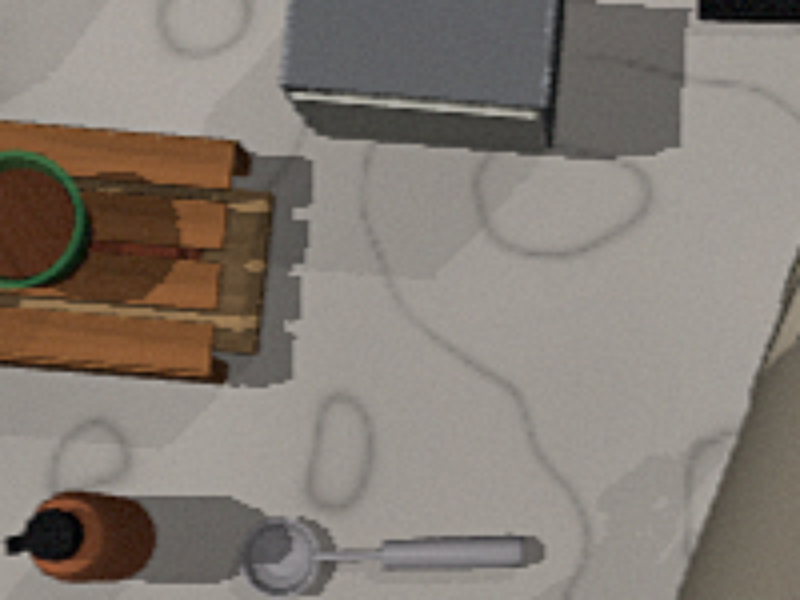

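View pics/top17.png

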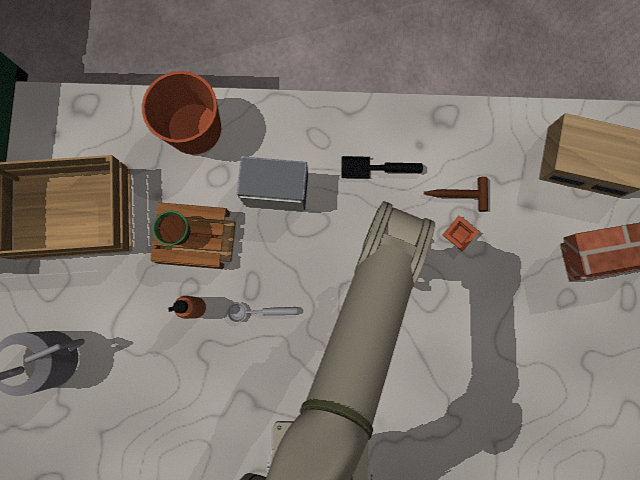

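```bash
python3 - <<'E'
from meas import *
for n in("top","scene"):
    W=cloud(n,np.load(f"pics/{n}17.npy")); X,Y,Z=W[...,0],W[...,1],W[...,2]
    P=W[comp((Z>.012)&(Z<.024)&(X>.48)&(X<.64)&(Y>.2)&(Y<.256))]
    for x in (.52,.54,.56,.58,.595):
        q=P[abs(P[:,0]-x)<.005]; print(n,x,'end y %.4f'%np.percentile(q[:,1],2),'z med %.4f'%np.median(q[:,2]))
    p=cv2.imread(f"pics/{n}17.png").astype(int); r=(p[...,2]-p[...,0]>30)&(p[...,2]>1.6*p[...,1])&(Z>.01)&(Z<.053)&(X>.5)&(X<.62)&(Y>.25)&(Y<.33)
    Q=W[r]; print('red in gap',len(Q),Q.min(0) if len(Q) else'',Q.max(0) if len(Q) else'', np.percentile(Q[:,2],[50,90]) if len(Q) else '')
    T=(Z>.085)&(Z<.116)&(X>.55)&(X<.66)&(Y>0.08)&(Y<.2); print('bin edge',np.sort(X[T])[:5])
E
```

```text
top 0.52 end y 0.2419 z med 0.0184
top 0.54 end y 0.2406 z med 0.0183
top 0.56 end y 0.2388 z med 0.0162
top 0.58 end y 0.2376 z med 0.0176
top 0.595 end y 0.2374 z med 0.0182
red in gap 65 [0.558  0.2566 0.0104] [0.6197 0.3297 0.0507] [0.029  0.0432]
bin edge [0.6396 0.6399 0.64   0.64   0.6401]
scene 0.52 end y 0.2413 z med 0.0178
scene 0.54 end y 0.2405 z med 0.0186
scene 0.56 end y 0.2385 z med 0.0187
scene 0.58 end y 0.2376 z med 0.0166
scene 0.595 end y 0.2369 z med 0.0181
red in gap 0   
bin edge [0.6418 0.6426 0.6431 0.6432 0.6433]
```

```bash
python3 -c "
from workcell import manip
print(manip.get_obs()['joint_velocities'].round(3)); print(manip.hand_in())"
```

```text
[-0.004  0.004  0.003 -0.     0.004  0.003  0.002]
the job is handed in; nothing more can be done
None
```

I shut the bin, nested the spare pot in the round pot on the tray, slid the tray home under the slats, then backed the arm clear and handed in at about 31 s.

How each part went, and what the last checks showed:

- **Bin:** pushed with closed fingers until it hit the hard stop. I overdid this push: the wrist force peaked around 107 N, just under the 120 N limit. The edge then measured x≈0.640 to 0.643, in line with a shut front. I could not read the tilt angle itself.
- **Nesting:** the spare pot seated at the predicted height and its rim measured about 49 mm, as it should when nested. After the tray went in, only slivers of the pots showed through the slats. I could not re-measure the nesting there; the highest red point was about 51 mm.
- **Tray:** I gripped its rear rim to drag, turn and slide it. The grip slipped in yaw a few times, and I corrected that before and just after the tray entered the lane. The last stretch was a two-finger push until it stopped at the wall, with force rising from 4 to about 20 N without movement.
- **Tray final position:** both cameras put its end at y≈0.239, about 17 mm out of the opening where fully home is 18 mm. It is within about 0.01 rad of the lane direction.
- **Other things:** the square pot, mister, planter, trowel, dibber and spoon look unmoved in the last top picture; I judged that by eye and did not measure it.
- **Cameras:** the two views disagreed by 2 to 4 mm in x throughout, so I used averages.

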